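Pack the last jam jar and hasp the crate shut

TASK

Stand the small jam jar that is still on the table upright in the empty compartment of the wooden crate, then close the crate's lid fully, and then swing the steel hasp over the catch on the lid until it lies flat. Keep the jars in the crate standing, and do not move or knock over the big jar, the bottle, the bowl or the cup.

Things in the scene. Friction and masses are not known exactly. Their poses are not given: they have to be found in the camera images.
- crate: Pine crate fixed to the table, 160 (x) by 240 (y) by 100 mm high, walls and floor 9 mm. Origin: centre of its underside; z up. Its front (hasp side) faces its -x, its lid is hinged along its +x rim. Two walls across y, 86 mm high, split it into three compartments, each 142 mm (x) by 68 mm (y), centred at y = -77, 0 and +77 mm; two hold jars and one is empty.
- pad: Fixed cork pad 100 by 56 by 3 mm on the floor of the empty compartment, which one varies; origin: centre of its underside, 9 mm above the table; its axes are parallel to the crate's. The jar belongs on it.
- jar: The small jam jar on the table: glass, amber, brass-coloured screw lid, diameter 54 mm (lid 53 mm, its lowest edge 57 mm up), height 75 mm, about 0.16 kg; origin: centre of its underside; z up.
- jar_a: A jar like it, standing in a compartment of the crate; origin: centre of its underside.
- jar_b: Another jar like it, standing in a compartment of the crate; origin: centre of its underside.
- lid (a joint): Angle of the crate's lid, a flat pine board 160 by 240 by 10 mm without a handle: 0 shut, lying on the rim; pi/2 upright; at most 2.1. It stays at any angle (stiff hinge: 2 to 4 N at its free edge). The catch is a steel wire loop 24 mm long and 17 mm high standing on its outer face, on its middle line, centred 41 mm from its free edge.
- lid_hinge (a point): Middle of the lid's hinge line, which runs along the crate's y axis; on the lid's inner face, 100.5 mm above the table.
- lid_edge (a point): Middle of the lid's free edge, 160 mm from the hinge line, half-way through its thickness.
- hasp (a joint): Angle of the hasp, a slotted steel strap 92 mm long, 30 mm wide, 4 mm thick, hinged at the top of the crate's front: 0 lying flat on the shut lid with the catch standing through its slot (36 to 58 mm from the hinge); pi/2 upright; above that leaning outwards, away from the crate; at most 2.9. It stays at any angle (under 1 N at its tip).
- hasp_hinge (a point): Middle of the hasp's hinge line, which runs along the crate's y axis, 6 mm in front of the crate's front, 114 mm above the table.
- hasp_tip (a point): Middle of the hasp's free end, a rolled lip 8 mm thick, 92 mm from the hinge line.
- big_jar: Bystander: big jar, diameter 82 mm, height 125 mm; origin: centre of its underside.
- bottle: Bystander: syrup bottle, diameter 68 mm, height 210 mm; origin: centre of its underside.
- bowl: Bystander: plastic bowl, diameter 100 mm, height 45 mm; origin: centre of its underside.
- cup: Bystander: plastic cup, diameter 70 mm, height 100 mm; origin: centre of its underside.
Mind the look-alikes: they are no part of the job. Leave any blue look-alike of the jar alone. Leave any black look-alike of the jar_b alone.

How it is judged:
By the outcome, as a careful person would: the job done as asked, in the order asked, and still so for the second after the job is handed in, with the robot touching nothing.
It also fails if it takes over 72 s, if anything falls off the work surface, if the arm or the gripper's body presses on something with over 40 N, if the wrist force passes 120 N, or if a joint passes its speed limit or range.

ROBOT

A 6-joint arm with a two-finger parallel gripper is mounted at the origin on the work surface. World frame = base frame: x ahead of the robot, y to its left, z up, the work surface at z = 0. Lengths are in mm, angles in degrees, forces in N, time in s.
With the tool pointing down it reaches from about 300 to 850 mm from the base axis. Payload 4.2 kg.
Tool frame: the origin (TCP) lies at the centre of the arm's flange, where the gripper is bolted on; the fingertips stand env.tips_ahead ahead of it and the grasp point (between the pads) lies 172 mm ahead of it (env.tips_ahead is the distance from the TCP to the fingertips, in mm); z points along the fingers, y is the direction in which the jaws open and shut (so a half turn about z gives the same grasp; the last joint's range is limited). The gripper opens to 91 mm and grips with 3 to 60 N. Pads are 32 mm wide; open, the fingers measure 118 mm over their backs; the gripper's body (76 mm by 178 mm) begins 60 mm behind the grasp point.
Start: joints at [-73.912, 18.312, 89.639, -0, 72.044, -1.146], TCP at [170.362, -549.181, 404.776] pointing down, gripper open.
Joint ranges: [-177.97, 177.97], [-48.28, 115.42], [12.27, 149.76], [-77.06, 257.06], [2.81, 150.46], [-146.56, 146.56]. Speed limits (degrees/s): [147.25, 147.25, 180, 180, 180, 180].

INTERFACE

Orientations are given as [roll, pitch, yaw] about the fixed x, y, z axes, in that order (R = Rz(yaw) Ry(pitch) Rx(roll)).
In Python, from workcell import env gives the robot as it stands.
- The arm moves only by the tool servo_tool, never from a script. Its argument "series" is a list of rows, each a list of 7 numbers: the turn, a rotation vector about the tool's x, y, z in degrees, then the shift along the tool's x, y, z in cm, then the opening, from 0 (shut) to 1 (fully open). A call has exactly 10 rows; each row shifts and turns the commanded pose from where the row before left it, along the tool's axes as they then stand; what a row does not reach is not made up. A row lasts 1/8 s, in which the tool goes at most 62.5 mm and 10.7 degrees, less where a joint would pass 70% of its speed; a pose out of reach is approached as far as the arm can. A call with a gripper value outside its range is refused whole. The fingers move at their own pace and stop on an object; "newtons" is the grip in N (left out, the last holds). Time passes only in rows, so rows that do not move let the fingers close, or fill a call up. It gives the time, the measured TCP pose, the force and the opening at its end, in the units of the state.
- env.state(): the state, without advancing time (a new reading comes with each control period).
- env.grab_frame(name): name is "scene" or "top" or "wrist"; returns (picture, depth): 420x560x3 uint8, red, green, blue; 420x560 float32, mm along the optical axis (not along the pixel's ray), 0 where there is no reading.
- env.camera_info(name): a dict with "vertical_fov" (degrees; the focal length in pixels is half the picture's height over the tangent of half this angle, whatever the lens; pixels are square), "cx", "cy" (the principal point, pixels), "R" (3x3) and "t" (3): a world point X has camera coordinates R X + t. Camera axes: x right, y down, z forward; pixel columns grow to the right and rows downward; lengths in mm; the calibration is good to about 2 mm. A picture is of the moment at which its call begins: read the wrist's pose just before it. camera_info takes no time and is no camera call; for the wrist camera it gives the pose at the moment of the call.
- env.job_done(): hands the job in, once; it reports no verdict.
Trained networks look in the newest picture that a camera, given by its name, has taken for a name from the list of things; names that differ only in an ending like _2 or _b are one class to them, and where a whole thing is asked for, a point or a joint stands for the part that bears it (a point fixed in the world has none). Each returns a list of dicts, best first, with "conf" (0 to 1); they miss things now and then, are a little off and sometimes report something else, mostly with a low value. They report only what shows in the picture. A call takes as long as a camera call. They do not tell look-alikes from the thing itself.
- env.silhouettes(camera, query): "pixels" (420x560 bool, what is visible of it) and "uv" ([column, row] in pixels, amid what is visible of it).
The state is a dict: "time_s": time; "qpos": joint angles; "qvel": joint speeds; "effort": joint torques, N m; "ee_pos": TCP position; "ee_rot": TCP orientation; "force": force on the tool from outside, world axes, zero at the start; "torque": the same for the moment, N m; "gripper_width": finger opening in mm.
Only numpy, scipy, OpenCV 4.12 (cv2) and the standard library are available. Lean on these libraries where they do the work, as an engineer would, in place of code of your own. Each camera call takes 0.05 s, during which the arm holds its last target.

## Working session

There is one attempt and no reset: what is moved stays moved. The work goes in short steps, Python scripts to look and compute and a tool call to move; the robot and the scene stay as the last step left them, time stands still between calls to the robot, and variables do not carry over. Pictures are saved under pics/ and viewed, and the job is handed in when it is done.

Besides the shell and the picture viewer there is one more tool, called after "Request:" as name(argument=value, ...), one argument or row to a line, values as JSON. servo_tool: Moves the arm, as the interface text tells. Its arguments: {"type":"object","properties":{"series":{"type":"array"},"newtons":{"type":"number"}},"required":["series"]}

```bash
ls -la && mkdir -p pics && cat > h.py <<'E'
import numpy as np, cv2
from workcell import env
def K(name):
    i=env.camera_info(name); f=210/np.tan(np.radians(i['vertical_fov'])/2)
    return f,i['cx'],i['cy'],np.array(i['R']),np.array(i['t'])
def cloud(name,depth):
    f,cx,cy,R,t=K(name)
    v,u=np.mgrid[0:420,0:560]
    P=np.stack([(u-cx)/f*depth,(v-cy)/f*depth,depth],-1)
    W=(P-t)@R
    W[depth<=0]=np.nan
    return W
def proj(name,X):
    f,cx,cy,R,t=K(name); c=np.atleast_2d(X)@R.T+t
    return np.stack([cx+f*c[:,0]/c[:,2],cy+f*c[:,1]/c[:,2]],-1)
def save(n,im): cv2.imwrite('pics/'+n+'.png',cv2.cvtColor(im,cv2.COLOR_RGB2BGR))
E
python3 - <<'E'
from h import *
print(env.state()); print(env.tips_ahead)
for n in ['scene','top','wrist']:
    im,d=env.grab_frame(n); save(n+'0',im); np.savez('pics/'+n+'0.npz',im=im,d=d)
    i=env.camera_info(n); print(n,i['vertical_fov'],i['cx'],i['cy'],np.round(i['R'],3).tolist(),np.round(i['t'],1).tolist())
E
```

```text
total 12
drwxr-xr-x  3 agent agent 4096 Dec  5 17:57 .
drwxr-xr-x 23 root  root  4096 Dec  5 17:57 ..
drwxr-xr-x  2 agent agent 4096 Dec  5 17:57 pics
{'time_s': 0.0, 'qpos': array([-7.39120785e+01,  1.83495024e+01,  8.97079561e+01, -7.42206855e-04,
        7.20447857e+01, -1.14626645e+00]), 'qvel': array([-0.11071654, -0.03128275, -0.00083134, -0.07309547,  0.03907986,
        0.00930215]), 'effort': array([ 1.37118959e-04, -4.12465239e+01, -2.31973761e+01,  7.29150069e-02,
        4.58122243e-02, -1.40276456e-04]), 'ee_pos': array([ 170.30354816, -549.0046559 ,  403.93093202]), 'ee_rot': array([-1.79897762e+02, -1.33986263e-03,  1.72344162e+01]), 'force': array([-0.44967856, -1.01337647,  0.16757541]), 'torque': array([-0.04508087, -0.03914178,  0.02439935]), 'gripper_width': 91.45217522091164}
190.8
scene 45.78443982462558 267.08531094434323 209.19851582388756 [[0.065, 0.998, -0.014], [0.788, -0.06, -0.613], [-0.613, 0.029, -0.79]] [-16.9, -345.5, 1849.8]
top 55.972724387471835 275.4449792287098 214.525537264896 [[-0.017, -1.0, -0.013], [-0.999, 0.017, -0.028], [0.028, 0.013, -1.0]] [-4.1, 498.7, 980.5]
wrist 64.80152824905335 276.975511498704 199.8653259027229 [[0.297, -0.955, -0.002], [-0.922, -0.287, 0.261], [-0.25, -0.076, -0.965]] [-573.9, -30.3, 389.8]
```

View pics/scene0.png

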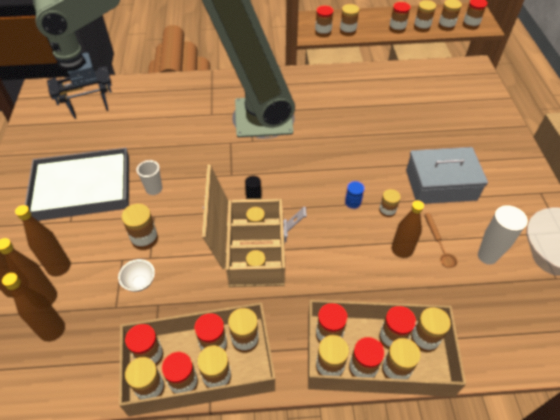

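View pics/top0.png

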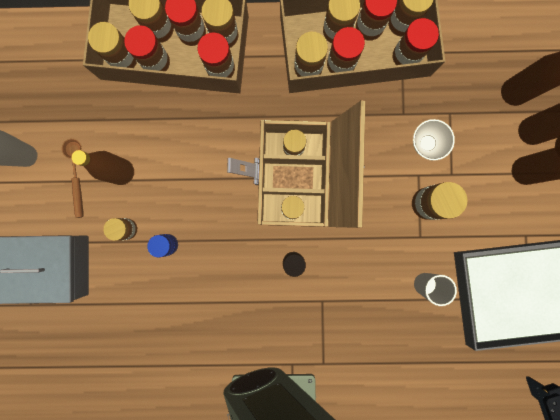

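View pics/wrist0.png

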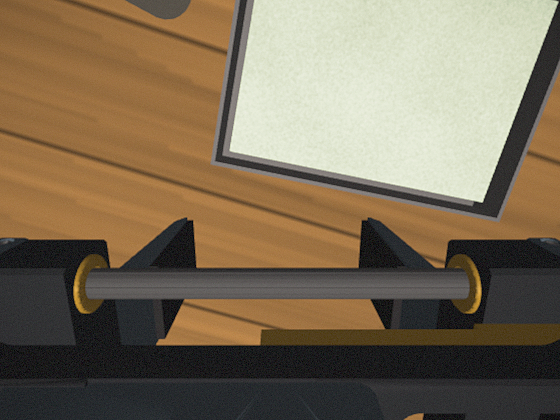

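```bash
python3 - <<'E'
from h import *
z=np.load('pics/top0.npz'); W=cloud('top',z['d'])
def pr(n,u,v): print(n,np.round(W[v,u],0))
for n,u,v in [('jar lid',118,229),('blue',161,246),('black',294,264),('jara',295,141),('jarb',292,206),('pad',293,178),('bigjar',450,200),('bowl',433,140),('cup',440,290),('bottle',79,158),('lidtop',350,165),('wall',262,210),('div',285,164),('hasp tip',231,168),('hasp',245,168),('table',200,300)]: pr(n,u,v)
for n in ['top','scene']:
    for q in ['jar','crate','pad','lid','hasp','bottle','cup','bowl','big_jar']:
        r=env.silhouettes(n,q)
        print(n,q,[(round(float(x['conf']),2),np.round(x['uv']).tolist(),int(x['pixels'].sum())) for x in r])
print(env.state()['time_s'])
im=z['im']; c=im[190:290,80:330]; save('crop_jar',cv2.resize(c,None,fx=3,fy=3,interpolation=cv2.INTER_CUBIC))
s=np.load('pics/scene0.npz')['im']; save('crop_scene',cv2.resize(s[140:290,180:430],None,fx=3,fy=3,interpolation=cv2.INTER_CUBIC))
E
```

```text
jar lid [469. 354.  76.]
blue [428. 254.  76.]
black [381. -55.  72.]
jara [666. -62.  83.]
jarb [515. -52.  83.]
pad [589. -58.  12.]
bigjar [ 520. -396.  126.]
bowl [ 678. -409.    8.]
cup [ 309. -406.   34.]
bottle [613. 376. 211.]
lidtop [ 588. -164.  216.]
wall [508.  18.  63.]
div [624. -39.  12.]
hasp tip [591.  75. 184.]
hasp [596.  50. 144.]
table [288. 180.   1.]
top jar [(0.98, [293.0, 139.0], 478), (0.89, [291.0, 207.0], 429), (0.87, [120.0, 231.0], 630), (0.72, [294.0, 264.0], 448), (0.68, [163.0, 245.0], 573), (0.6, [245.0, 166.0], 373), (0.52, [348.0, 166.0], 4025)]
top crate [(0.58, [321.0, 168.0], 9892), (0.52, [246.0, 169.0], 348)]
top pad [(0.67, [292.0, 177.0], 835)]
top lid [(0.82, [349.0, 167.0], 3899)]
top hasp [(0.61, [246.0, 169.0], 438)]
top bottle [(0.86, [106.0, 166.0], 1419), (0.44, [293.0, 206.0], 409)]
top cup [(0.73, [436.0, 287.0], 1069)]
top bowl [(0.92, [434.0, 141.0], 1299)]
top big_jar [(0.57, [437.0, 201.0], 1704), (0.53, [248.0, 168.0], 433)]
scene jar [(0.83, [353.0, 197.0], 430), (0.76, [257.0, 215.0], 248), (0.75, [389.0, 205.0], 477), (0.61, [252.0, 187.0], 392), (0.57, [253.0, 259.0], 260)]
scene crate [(0.56, [245.0, 235.0], 6812)]
scene pad [(0.47, [259.0, 243.0], 107)]
scene lid [(0.88, [216.0, 220.0], 1815)]
scene hasp [(0.68, [296.0, 219.0], 270)]
scene bottle [(0.73, [409.0, 233.0], 1099)]
scene cup [(0.93, [153.0, 175.0], 612)]
scene bowl [(0.71, [136.0, 273.0], 891)]
scene big_jar [(0.75, [138.0, 225.0], 1263)]
1.05
```

View pics/crop_jar.png

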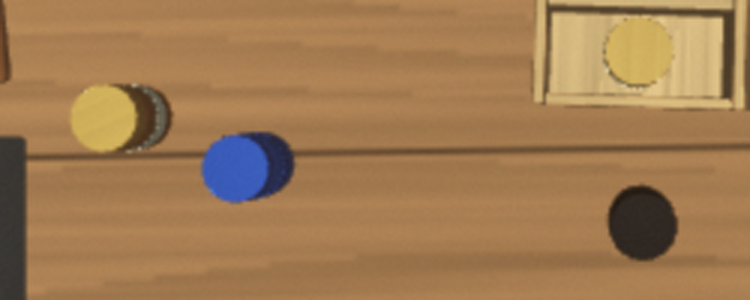

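View pics/crop_scene.png

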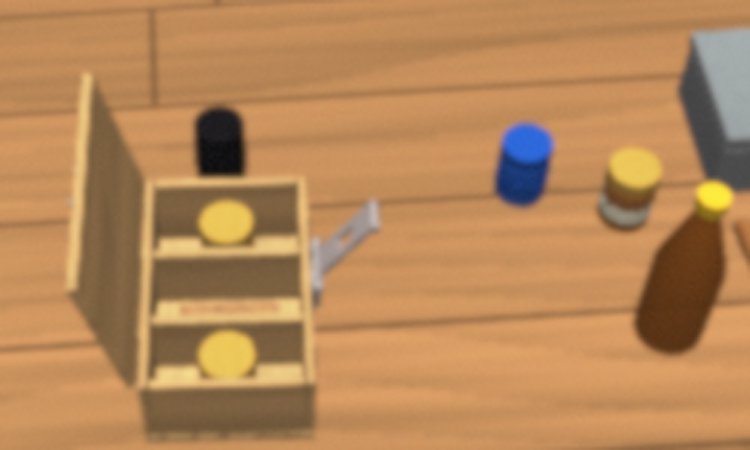

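Candidates for the jar: top view (118,229) with a brass lid and amber body, (161,246) blue, and (294,264) black. The enlarged crop confirms that (118,229) is the only amber one with a brass lid still on the table, so that is the jar. The pad shows in the middle compartment at (293,178). The lid stands open on the right and the hasp leans out to the left, at about (245,168).

```bash
python3 - <<'E'
from h import *
for cam in ['top','scene']:
    z=np.load(f'pics/{cam}0.npz'); W=cloud(cam,z['d']); im=z['im']
    # jar top
    X,Y,Z=W[...,0],W[...,1],W[...,2]
    def disc(n,c,zl,zh,r=45):
        m=(np.hypot(X-c[0],Y-c[1])<r)&(Z>zl)&(Z<zh)
        P=W[m]
        if len(P)<5: print(cam,n,'few',len(P)); return
        (cc,rad)=cv2.minEnclosingCircle(P[:,:2].astype(np.float32))
        print(cam,n,len(P),'mean',np.round(P.mean(0),1),'circ',np.round(cc,1),round(rad,1),'ztop',np.round(np.percentile(P[:,2],[5,50,95]),1))
    disc('jar',(469,354),70,82); disc('blue',(428,254),70,82); disc('black',(381,-55),66,82)
    disc('jara',(666,-62),78,90,40); disc('jarb',(515,-52),78,90,40)
    disc('bigjar',(520,-396),118,132,60); disc('bottle',(613,376),203,218,40)
    m=(X>430)&(X<750)&(Y>-150)&(Y<40)&(Z>95)&(Z<104)
    P=W[m][:,:2].astype(np.float32); r=cv2.minAreaRect(P); print(cam,'rim',len(P),r)
    print(' corners',np.round(cv2.boxPoints(r),1).tolist())
    m=(X>430)&(X<750)&(Y>-240)&(Y<-110)&(Z>115)&(Z<255)
    P=W[m]; c=P.mean(0); u,s,vt=np.linalg.svd(P-c,full_matrices=False); n=vt[2]; n=n*np.sign(n[1]); print(cam,'lid plane n',np.round(n,3),'c',np.round(c,1),'rms',s[2]/np.sqrt(len(P)),'angle',np.degrees(np.arctan2(n[2],n[1])), 'z range',P[:,2].min(),P[:,2].max(),'x',np.percentile(P[:,0],[1,99]))
    print('  top edge',np.round(P[P[:,2]>P[:,2].max()-12].mean(0),1))
    m=(X>540)&(X<640)&(Y>15)&(Y<120)&(Z>105)&(Z<230)
    P=W[m]; c=P.mean(0); print(cam,'hasp',len(P),np.round(c,1)); 
    for zz in range(105,225,10):
        q=P[(P[:,2]>=zz)&(P[:,2]<zz+10)]
        if len(q): print('   ',zz,len(q),np.round(q.mean(0),1),np.round(q.min(0)[:2]),np.round(q.max(0)[:2]))
E
```

```text
top jar 404 mean [469.6 363.   75.2] circ [469.8 363.9] 26.5 ztop [72.4 75.3 78.1]
top blue 399 mean [428.8 260.7  75.1] circ [428.5 261.2] 26.5 ztop [72.2 75.2 78. ]
top black 408 mean [379.3 -54.5  74.9] circ [379.1 -54.6] 26.2 ztop [72.  74.8 77.6]
top jara 469 mean [665.3 -60.6  84.1] circ [666.2 -62.3] 39.8 ztop [80.8 84.  87.8]
top jarb 452 mean [517.6 -53.4  84.1] circ [521.6 -53. ] 34.0 ztop [81.5 84.1 87.2]
top bigjar 1084 mean [ 520.9 -392.8  124.4] circ [ 521.  -393.7] 40.7 ztop [121.8 124.5 127. ]
top bottle 189 mean [614.6 376.3 209.8] circ [615.3 377.7] 15.3 ztop [205.6 210.2 212.2]
top rim 1353 ((591.12255859375, -54.28436279296875), (168.52105712890625, 240.65870666503906), 87.04318237304688)
 corners [[466.6000061035156, -132.1999969482422], [706.9000244140625, -144.60000610351562], [715.5999755859375, 23.700000762939453], [475.29998779296875, 36.099998474121094]]
top lid plane n [0.046 0.969 0.245] c [ 585.2 -160.1  197. ] rms 1.8203532595758938 angle 14.183553443048138 z range 115.0150656744918 254.99436593643685 x [467.81931042 702.20773075]
  top edge [ 584.4 -17
[... 1484 characters left out ...]
-157.5  194.4] rms 2.41544488063332 angle 14.301149574330395 z range 115.03934561066731 254.98813544314737 x [473.63312098 708.86120635]
  top edge [ 601.2 -173.1  251. ]
scene hasp 251 [600.2  54.3 149.6]
    105 28 [600.2  29.9 111.6] [566.  25.] [626.  35.]
    115 39 [599.7  33.7 118.8] [575.  28.] [624.  40.]
    125 24 [600.7  40.8 130.1] [588.  36.] [612.  45.]
    135 29 [598.5  48.  139.8] [584.  42.] [613.  55.]
    145 21 [599.2  54.4 150.1] [580.  49.] [615.  59.]
    155 23 [602.8  62.  161.4] [583.  56.] [614.  67.]
    165 25 [596.7  68.1 170.8] [583.  62.] [616.  74.]
    175 31 [602.2  74.7 180.9] [587.  68.] [616.  84.]
    185 31 [602.   81.4 189.4] [584.  76.] [616.  86.]
```

```bash
python3 - <<'E'
from h import *
f,cx,cy,R,t=K('wrist'); print('wrist cam pos',-R.T@t,'state',np.round(env.state()['ee_pos'],1))
th=np.radians(-92.9); ex=np.array([np.cos(th),np.sin(th)]); ey=np.array([-ex[1],ex[0]])
for cam in ['top','scene']:
    z=np.load(f'pics/{cam}0.npz'); W=cloud(cam,z['d'])
    X,Y,Z=W[...,0],W[...,1],W[...,2]
    m=(X>430)&(X<750)&(Y>-150)&(Y<40)&(Z>92)&(Z<107)
    P=W[m]; a=(P[:,:2]-[592,-55])@ex; b=(P[:,:2]-[592,-55])@ey
    # use sides away from hasp
    s=abs(b)>50
    print(cam,'a range',np.round(np.percentile(a[s],[0.5,2,98,99.5]),1),'b',np.round(np.percentile(b,[0.5,2,98,99.5]),1), 'meanz',np.median(P[:,2]))
    h,e=np.histogram(a[s],np.arange(-96,97,4)); print(list(zip(e[:-1].astype(int).tolist(),h.tolist())))
    h,e=np.histogram(b,np.arange(-132,133,4)); print(list(zip(e[:-1].astype(int).tolist(),h.tolist())))
    m=(X>200)&(X<480)&(Y>395)&(Y<700)&(Z>20)
    P=W[m]; 
    if len(P): print('toolbox',np.round(P.min(0)),np.round(P.max(0)))
    m=(X>450)&(X<720)&(Y>-150)&(Y<40)&(Z>82)&(Z<90)
    P=W[m]; b=(P[:,:2]-[592,-55])@ey;h,e=np.histogram(b,np.arange(-60,61,4)); print('div',list(zip(e[:-1].astype(int).tolist(),h.tolist())))
E
```

```text
wrist cam pos [ 240.01242912 -527.10358977  383.96825029] state [ 170.4 -549.2  404.8]
top a range [-77.7 -77.   83.2  83.9] b [-120.8 -120.2  117.   118.3] meanz 99.49259981112814
[(-96, 0), (-92, 0), (-88, 0), (-84, 0), (-80, 49), (-76, 107), (-72, 91), (-68, 13), (-64, 16), (-60, 12), (-56, 17), (-52, 16), (-48, 16), (-44, 13), (-40, 18), (-36, 18), (-32, 14), (-28, 14), (-24, 15), (-20, 16), (-16, 12), (-12, 12), (-8, 15), (-4, 16), (0, 13), (4, 12), (8, 15), (12, 18), (16, 13), (20, 12), (24, 16), (28, 17), (32, 16), (36, 11), (40, 15), (44, 17), (48, 15), (52, 15), (56, 12), (60, 17), (64, 16), (68, 11), (72, 108), (76, 106), (80, 82), (84, 3), (88, 0), (92, 0)]
[(-132, 0), (-128, 0), (-124, 39), (-120, 123), (-116, 117), (-112, 16), (-108, 16), (-104, 12), (-100, 13), (-96, 18), (-92, 18), (-88, 16), (-84, 11), (-80, 16), (-76, 19), (-72, 18), (-68, 13), (-64, 19), (-60, 18), (-56, 18), (-52, 12), (-48, 16), (-44, 18), (-40, 18), (-36, 12), (-32, 17), (-28, 17), (-24, 17), (-20, 16), (-16, 14), (-12, 18), (-8, 18), (-4, 14), (0, 15), (4, 17), (8, 21), (12, 19), (16, 13), (20, 
[... 1500 characters left out ...]
-20, 10), (-16, 5), (-12, 12), (-8, 5), (-4, 13), (0, 7), (4, 8), (8, 8), (12, 7), (16, 11), (20, 10), (24, 17), (28, 11), (32, 8), (36, 13), (40, 9), (44, 10), (48, 10), (52, 9), (56, 9), (60, 8), (64, 9), (68, 7), (72, 9), (76, 7), (80, 10), (84, 7), (88, 9), (92, 7), (96, 8), (100, 11), (104, 10), (108, 17), (112, 64), (116, 92), (120, 69), (124, 2), (128, 0)]
toolbox [299. 459.  20.] [464. 666. 124.]
div [(-60, 8), (-56, 9), (-52, 7), (-48, 1), (-44, 25), (-40, 50), (-36, 57), (-32, 16), (-28, 0), (-24, 0), (-20, 0), (-16, 0), (-12, 0), (-8, 0), (-4, 1), (0, 0), (4, 0), (8, 0), (12, 0), (16, 0), (20, 0), (24, 2), (28, 0), (32, 19), (36, 48), (40, 64), (44, 19), (48, 3), (52, 5), (56, 9)]
```

```bash
cat >> h.py <<'E'
from scipy.spatial.transform import Rotation as Ro, Slerp
def pose():
    s=env.state(); return np.array(s['ee_pos']),Ro.from_euler('xyz',s['ee_rot'],degrees=True)
def plan(way,start=None,dp=2,da=1,grip=1.0):
    """way: list of (pos, rpy, nrows[,grip]); prints rows"""
    p,r=start if start is not None else pose()
    rows=[]
    for w in way:
        pos,rpy,n=w[:3]; g=w[3] if len(w)>3 else grip
        p1=np.array(pos,float); r1=Ro.from_euler('xyz',rpy,degrees=True)
        p0=p.copy(); r0=r; d=(r0.inv()*r1).as_rotvec()
        for k in range(1,n+1):
            tp=p0+(p1-p0)*k/n; tr=r0*Ro.from_rotvec(d*k/n)
            s=np.round(r.inv().apply(tp-p)/10,dp)
            a=np.round((r.inv()*tr).as_rotvec(degrees=True),da)
            p=p+r.apply(s*10); r=r*Ro.from_rotvec(a,degrees=True)
            rows.append([*a.tolist(),*s.tolist(),g])
    for i,x in enumerate(rows):
        x=[0.0 if abs(v)<1e-9 else v for v in x]
        fl='' if np.linalg.norm(x[3:6])<=6.25 and np.linalg.norm(x[:3])<=10.7 else '  <-- LIMIT'
        print(i,x,fl)
    print('end',np.round(p,1),np.round(r.as_euler('xyz',degrees=True),1))
    return p,r
E
python3 - <<'E'
from h import *
plan([((471.5,365.5,404),(180,0,155),18),((471.5,365.5,330),(180,0,155),2)])
E
```

```text
0 [0.0, 0.0, -7.7, 3.1, -4.36, 0.0, 1.0] 
1 [0.0, 0.0, -7.6, 3.66, -3.9, 0.01, 1.0] 
2 [0.0, 0.0, -7.7, 4.15, -3.38, 0.0, 1.0] 
3 [0.0, 0.0, -7.6, 4.56, -2.8, 0.01, 1.0] 
4 [0.0, 0.0, -7.7, 4.89, -2.17, 0.0, 1.0] 
5 [0.0, 0.0, -7.6, 5.13, -1.5, 0.0, 1.0] 
6 [0.0, 0.0, -7.7, 5.29, -0.81, 0.01, 1.0] 
7 [0.0, 0.0, -7.6, 5.35, -0.08, 0.0, 1.0] 
8 [0.0, 0.0, -7.7, 5.31, 0.62, 0.0, 1.0] 
9 [0.0, 0.0, -7.6, 5.19, 1.32, 0.01, 1.0] 
10 [0.0, 0.0, -7.7, 4.96, 2.0, 0.0, 1.0] 
11 [0.0, 0.0, -7.6, 4.65, 2.65, 0.01, 1.0] 
12 [0.0, 0.0, -7.7, 4.26, 3.24, 0.0, 1.0] 
13 [0.0, 0.0, -7.7, 3.78, 3.78, 0.0, 1.0] 
14 [0.0, 0.0, -7.6, 3.25, 4.25, 0.01, 1.0] 
15 [0.0, 0.0, -7.7, 2.65, 4.65, 0.0, 1.0] 
16 [0.0, 0.0, -7.6, 2.01, 4.96, 0.01, 1.0] 
17 [0.0, 0.0, -7.7, 1.33, 5.18, 0.0, 1.0] 
18 [0.0, 0.0, 0.0, 0.0, 0.0, 3.7, 1.0] 
19 [0.0, 0.0, 0.0, 0.0, 0.0, 3.7, 1.0] 
end [471.5 365.5 330. ] [-180.    0.  155.]
```

Request:
servo_tool(
  series=[
    [0,0,-7.7,3.1,-4.4,0,1],
    [0,0,-7.7,3.7,-3.9,0,1],
    [0,0,-7.7,4.1,-3.4,0,1],
    [0,0,-7.6,4.6,-2.8,0,1],
    [0,0,-7.7,4.9,-2.2,0,1],
    [0,0,-7.6,5.1,-1.5,0,1],
    [0,0,-7.7,5.3,-0.8,0,1],
    [0,0,-7.6,5.3,-0.1,0,1],
    [0,0,-7.7,5.3,0.6,0,1],
    [0,0,-7.6,5.2,1.3,0,1],
  ],
  newtons=20,
)

```text
time_s: 2.3
ee_pos: [336.0, -38.7, 405.1]
ee_rot: [179.9, 0.0, 94.1]
force: [0.9, -0.2, -0.3]
gripper_width: 91.4
```

```bash
python3 - <<'E'
from h import *
plan([((471.5,365.5,390),(180,0,155),8),((471.5,365.5,330),(180,0,155),2)])
E
```

```text
0 [0.0, 0.0, -7.6, 4.92, 2.05, 0.19, 1.0] 
1 [0.0, 0.0, -7.6, 4.6, 2.68, 0.19, 1.0] 
2 [0.0, 0.0, -7.6, 4.21, 3.26, 0.19, 1.0] 
3 [0.0, 0.0, -7.7, 3.75, 3.8, 0.19, 1.0] 
4 [0.0, 0.1, -7.6, 3.2, 4.26, 0.19, 1.0] 
5 [0.0, 0.0, -7.6, 2.6, 4.64, 0.19, 1.0] 
6 [0.1, 0.0, -7.6, 1.97, 4.95, 0.2, 1.0] 
7 [0.0, 0.0, -7.6, 1.3, 5.17, 0.18, 1.0] 
8 [0.0, 0.0, 0.0, 0.0, 0.0, 3.0, 1.0] 
9 [0.0, 0.0, 0.0, 0.0, 0.01, 3.0, 1.0] 
end [471.5 365.5 330. ] [-180.   -0.  155.]
```

Request:
servo_tool(
  series=[
    [0,0,-7.6,4.9,2.1,0.2,1],
    [0,0,-7.6,4.6,2.7,0.2,1],
    [0,0,-7.6,4.2,3.3,0.2,1],
    [0,0,-7.6,3.8,3.8,0.2,1],
    [0,0,-7.6,3.2,4.3,0.2,1],
    [0,0,-7.6,2.6,4.6,0.2,1],
    [0,0,-7.6,2.0,5.0,0.2,1],
    [0,0,-7.6,1.3,5.2,0.2,1],
    [0,0,0,0,0,3,1],
    [0,0,0,0,0,3,1],
  ],
)

```text
time_s: 3.55
ee_pos: [474.7, 365.1, 327.8]
ee_rot: [180.0, 0.0, 154.7]
force: [0.1, 0.5, -0.4]
gripper_width: 91.1
```

```bash
python3 - <<'E'
from h import *
im,d=env.grab_frame('wrist'); save('wrist1',im); np.savez('pics/wrist1.npz',im=im,d=d)
s=env.state(); print(s['time_s'],np.round(s['ee_pos'],1),np.round(s['ee_rot'],2),np.round(s['qpos'],1))
W=cloud('wrist',d); X,Y,Z=W[...,0],W[...,1],W[...,2]
m=(np.hypot(X-471,Y-365)<45)&(Z>68)&(Z<84); P=W[m]; print(len(P),np.round(P.mean(0),1),cv2.minEnclosingCircle(P[:,:2].astype(np.float32)))
for r in env.silhouettes('wrist','jar'): print(r['conf'],np.round(r['uv']),r['pixels'].sum())
E
```

```text
3.6 [473.6 364.  323.4] [-179.59   -0.21  154.68] [ 36.4  23.8  93.4  -0.   63.2 -28.2]
3749 [464.9 363.1  69.8] ((465.652099609375, 362.7743225097656), 26.24709129333496)
0.92 [275. 200.] 4544
0.6 [137. 206.] 5908
```

View pics/wrist1.png

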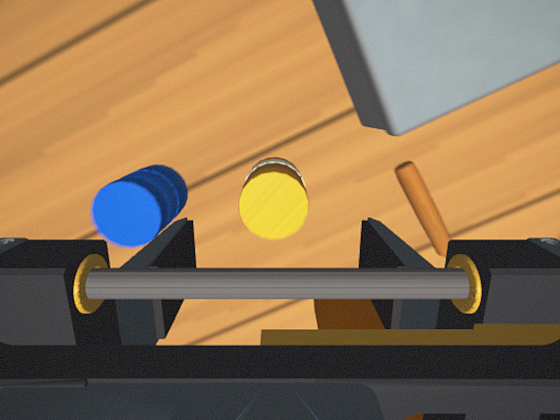

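```bash
python3 - <<'E'
from h import *
for k in range(3):
    s=env.state(); print(s['time_s'],np.round(s['ee_pos'],1),np.round(s['ee_rot'],2),np.round(s['qpos'],2),np.round(s['qvel'],1))
d=np.load('pics/wrist1.npz')['d']
f,cx,cy,R,t=K('wrist'); print('campos',-R.T@t)
W=cloud('wrist',d); X,Y,Z=W[...,0],W[...,1],W[...,2]
m=(np.hypot(X-471,Y-365)<45)&(Z>63)&(Z<88); P=W[m]; print(len(P),np.round(P.mean(0),1),cv2.minEnclosingCircle(P[:,:2].astype(np.float32)),np.percentile(P[:,2],[5,25,50,75,95]))
m=(X<560)&(X>380)&(Z<15); P=W[m]; print('table z',np.percentile(P[:,2],[5,50,95]))
E
```

```text
3.65 [473.8 363.9 325.3] [-179.61   -0.2   154.66] [ 3.642e+01  2.375e+01  9.326e+01 -1.000e-02  6.342e+01 -2.823e+01] [-0.4 -2.3 -3.6  0.1  1.9  0. ]
3.65 [473.8 363.9 325.3] [-179.61   -0.2   154.66] [ 3.642e+01  2.375e+01  9.326e+01 -1.000e-02  6.342e+01 -2.823e+01] [-0.4 -2.3 -3.6  0.1  1.9  0. ]
3.65 [473.8 363.9 325.3] [-179.61   -0.2   154.66] [ 3.642e+01  2.375e+01  9.326e+01 -1.000e-02  6.342e+01 -2.823e+01] [-0.4 -2.3 -3.6  0.1  1.9  0. ]
campos [407.13756753 395.53689969 304.69948821]
3876 [464.6 363.3  71.5] ((465.74676513671875, 362.7483215332031), 26.36783790588379) [70.16590355 71.06827365 71.57087538 72.03899308 72.69841   ]
table z [-5.41196736 -3.56984389 -1.12909445]
```

```bash
cat >> h.py <<'E'
def shot(name,tag):
    i=K(name); s=env.state(); im,d=env.grab_frame(name); save(tag,im); np.savez('pics/'+tag+'.npz',im=im,d=d,ee=s['ee_pos'],rot=s['ee_rot'])
    f,cx,cy,R,t=i
    v,u=np.mgrid[0:420,0:560]
    P=np.stack([(u-cx)/f*d,(v-cy)/f*d,d],-1); W=(P-t)@R; W[d<=0]=np.nan
    return im,d,W,s
E
python3 - <<'E'
from h import *
for k in range(2):
    im,d,W,s=shot('wrist','wrist2_%d'%k); X,Y,Z=W[...,0],W[...,1],W[...,2]
    print(s['time_s'],np.round(s['ee_pos'],1),np.round(s['ee_rot'],2))
    m=(np.hypot(X-471,Y-365)<45)&(Z>63)&(Z<88); P=W[m]; print(len(P),np.round(P.mean(0),1),cv2.minEnclosingCircle(P[:,:2].astype(np.float32)),np.percentile(P[:,2],[5,25,50,75,95]))
    m=(X<560)&(X>380)&(Z<15); P=W[m]; print('table z',np.percentile(P[:,2],[5,50,95]))
E
```

```text
3.65 [473.8 363.9 325.3] [-179.61   -0.2   154.66]
3989 [467.  365.8  73.8] ((468.2585144042969, 365.1170654296875), 26.403940200805664) [72.51828516 73.55188877 74.02583533 74.48722955 75.15483364]
table z [-2.07891597 -0.90458246  0.41358112]
3.7 [474.3 364.1 327.4] [-1.7982e+02 -9.0000e-02  1.5464e+02]
3919 [467.  365.8  73.8] ((468.3531188964844, 365.2445068359375), 26.384838104248047) [72.52892765 73.54519987 74.01966856 74.47917593 75.11264182]
table z [-2.08981478 -0.89934277  0.39394012]
```

Request:
servo_tool(
  series=[
    [0,0,9.7,0.5,-0.1,1,1],
    [0,0,0,0,0,2.5,1],
    [0,0,0,0,0,2.5,1],
    [0,0,0,0,0,2,1],
    [0,0,0,0,0,1,1],
    [0,0,0,0,0,0,1],
    [0,0,0,0,0,0,1],
    [0,0,0,0,0,0,1],
    [0,0,0,0,0,0,1],
    [0,0,0,0,0,0,1],
  ],
  newtons=25,
)

```text
time_s: 5.0
ee_pos: [469.7, 365.5, 238.9]
ee_rot: [180.0, 0.0, 144.9]
force: [0.7, 0.0, -0.1]
gripper_width: 91.2
```

```bash
python3 - <<'E'
from h import *
im,d,W,s=shot('wrist','wrist3'); X,Y,Z=W[...,0],W[...,1],W[...,2]
print(s['time_s'],np.round(s['ee_pos'],1),np.round(s['ee_rot'],2))
m=(np.hypot(X-469,Y-365)<35)&(Z>63)&(Z<88); P=W[m]; print(len(P),np.round(P.mean(0),1),cv2.minEnclosingCircle(P[:,:2].astype(np.float32)),np.percentile(P[:,2],[5,25,50,75,95]))
p,r=pose(); c=np.array(cv2.minEnclosingCircle(P[:,:2].astype(np.float32))[0]); print('jar in tool',r.inv().apply(np.array([c[0],c[1],75])-p))
E
```

```text
5.0 [469.7 365.5 238.9] [1.7999e+02 1.0000e-02 1.4494e+02]
5911 [462.4 369.7  73.5] ((468.496337890625, 365.3407897949219), 26.45761489868164) [68.44881804 73.49036581 73.99683379 74.43814271 75.01305634]
jar in tool [  0.87220849  -0.79175205 163.81027857]
```

Request:
servo_tool(
  series=[
    [0,0,0,0.1,-0.1,0.3,1],
    [0,0,0,0,0,0,0],
    [0,0,0,0,0,0,0],
    [0,0,0,0,0,0,0],
    [0,0,0,0,0,0,0],
    [0,0,0,0,0,0,0],
    [0,0,0,0,0,0,0],
    [0,0,0,0,0,0,0],
    [0,0,0,0,0,-1,0],
    [0,0,0,0,0,-2,0],
  ],
  newtons=25,
)

```text
time_s: 6.3
ee_pos: [468.0, 365.0, 265.6]
ee_rot: [-179.9, -0.0, 144.9]
force: [0.8, 0.0, -1.2]
gripper_width: 52.7
```

```bash
python3 - <<'E'
from h import *
st=(np.array([468,365,266.]),Ro.from_euler('xyz',[180,0,145],degrees=True))
plan([((472,340,440),(180,0,149),3,0.0),((592,-50,455),(180,0,177),12,0.0),((592,-50,440),(180,0,177),5,0.0)],start=st,dp=1)
E
```

```text
0 [0.0, 0.0, -1.3, -0.6, -0.6, -5.8, 0.0] 
1 [0.0, 0.0, -1.4, -0.6, -0.6, -5.8, 0.0] 
2 [0.0, 0.0, -1.3, -0.5, -0.7, -5.8, 0.0] 
3 [0.0, 0.0, -2.3, -2.5, -2.3, -0.1, 0.0] 
4 [0.0, 0.0, -2.4, -2.5, -2.3, -0.2, 0.0] 
5 [0.0, 0.0, -2.3, -2.3, -2.5, -0.1, 0.0] 
6 [0.0, 0.0, -2.3, -2.2, -2.6, -0.1, 0.0] 
7 [0.0, 0.0, -2.4, -2.2, -2.6, -0.1, 0.0] 
8 [0.0, 0.0, -2.3, -2.0, -2.7, -0.2, 0.0] 
9 [0.0, 0.0, -2.3, -1.9, -2.9, -0.1, 0.0] 
10 [0.0, 0.0, -2.4, -1.8, -2.8, -0.1, 0.0] 
11 [0.0, 0.0, -2.3, -1.7, -3.0, -0.1, 0.0] 
12 [0.0, 0.0, -2.3, -1.5, -3.0, -0.2, 0.0] 
13 [0.0, 0.0, -2.4, -1.5, -3.1, -0.1, 0.0] 
14 [0.0, 0.0, -2.3, -1.3, -3.2, -0.1, 0.0] 
15 [0.0, 0.0, 0.0, 0.0, 0.0, 0.3, 0.0] 
16 [0.0, 0.0, 0.0, 0.0, 0.0, 0.3, 0.0] 
17 [0.0, 0.0, 0.0, 0.0, 0.0, 0.3, 0.0] 
18 [0.0, 0.0, 0.0, 0.0, 0.0, 0.3, 0.0] 
19 [0.0, 0.0, 0.0, 0.0, 0.1, 0.3, 0.0] 
end [592.5 -49.5 440. ] [180.   0. 177.]
```

Request:
servo_tool(
  series=[
    [0,0,-1.3,-0.6,-0.6,-5.8,0],
    [0,0,-1.4,-0.6,-0.6,-5.8,0],
    [0,0,-1.3,-0.5,-0.7,-5.8,0],
    [0,0,-2.3,-2.5,-2.3,-0.1,0],
    [0,0,-2.4,-2.5,-2.3,-0.2,0],
    [0,0,-2.3,-2.3,-2.5,-0.1,0],
    [0,0,-2.3,-2.2,-2.6,-0.1,0],
    [0,0,-2.4,-2.2,-2.6,-0.1,0],
    [0,0,-2.3,-2.0,-2.7,-0.2,0],
    [0,0,-2.3,-1.9,-2.9,-0.1,0],
  ],
)

```text
time_s: 7.55
ee_pos: [541.5, 111.0, 449.3]
ee_rot: [180.0, 0.0, 165.3]
force: [0.4, 0.1, -1.2]
gripper_width: 52.9
```

Request:
servo_tool(
  series=[
    [0,0,-2.4,-1.8,-2.8,-0.1,0],
    [0,0,-2.3,-1.7,-3.0,-0.1,0],
    [0,0,-2.3,-1.5,-3.0,-0.2,0],
    [0,0,-2.4,-1.5,-3.1,-0.1,0],
    [0,0,-2.3,-1.3,-3.2,-0.1,0],
    [0,0,0,0,0,0.3,0],
    [0,0,0,0,0,0.3,0],
    [0,0,0,0,0,0.3,0],
    [0,0,0,0,0,0.3,0],
    [0,0,0,0,0,0,0],
  ],
)

```text
time_s: 8.8
ee_pos: [592.1, -49.9, 442.5]
ee_rot: [-180.0, -0.0, 177.0]
force: [-0.9, 0.1, -0.6]
gripper_width: 52.8
```

```bash
python3 - <<'E'
from h import *
im,d,W,s=shot('wrist','wrist4'); print(s['time_s'],np.round(s['ee_pos'],1),np.round(s['ee_rot'],2),s['gripper_width'],np.round(s['force'],1))
im,d,W,s=shot('scene','scene4')
save('scene4c',cv2.resize(im[120:320,160:440],None,fx=2.7,fy=2.7,interpolation=cv2.INTER_CUBIC))
E
```

```text
8.8 [592.1 -49.9 442.5] [-1.8000e+02 -4.0000e-02  1.7698e+02] 52.77043336638282 [-0.9  0.1 -0.6]
```

View pics/wrist4.png

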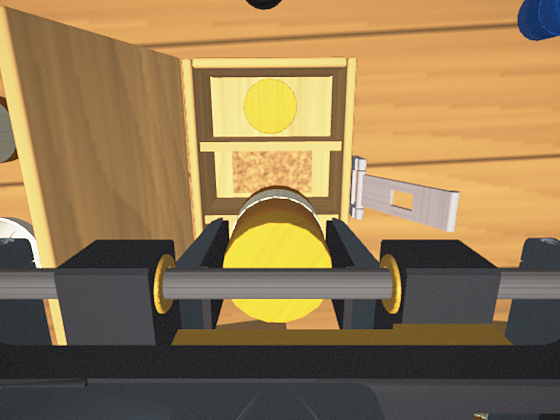

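View pics/scene4c.png

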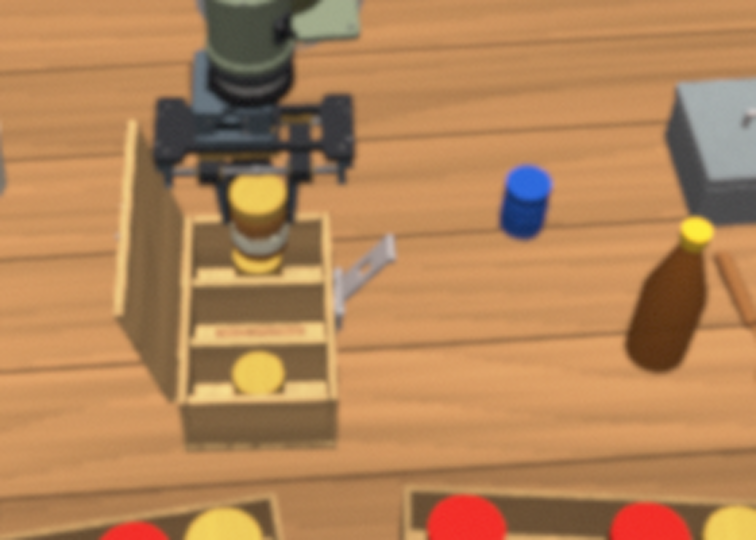

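```bash
python3 - <<'E'
from h import *
z=np.load('pics/wrist4.npz'); d=z['d']
W=cloud('wrist',d); X,Y,Z=W[...,0],W[...,1],W[...,2]
p,r=pose(); print(p, r.as_euler('xyz',degrees=True))
th=np.radians(-93.0); ex=np.array([np.cos(th),np.sin(th)]); ey=np.array([-ex[1],ex[0]])
C=np.array([592,-56.5])
A=(W[...,:2]-C)@ex; B=(W[...,:2]-C)@ey
vis=(np.mgrid[0:420,0:560][0]<232)
m=vis&(Z>82)&(Z<91)&(abs(A)<70)&(abs(B)<60)
h,e=np.histogram(B[m],np.arange(-56,57,2)); print('div B',[(int(a),int(b)) for a,b in zip(e,h) if b>8])
m=vis&(Z>96)&(Z<105)&(abs(A)<95)&(abs(B)<130)
h,e=np.histogram(A[m],np.arange(-96,97,2)); print('rim A',[(int(a),int(b)) for a,b in zip(e,h) if b>25])
h,e=np.histogram(B[m],np.arange(-130,31,2)); print('rim B',[(int(a),int(b)) for a,b in zip(e,h) if b>25])
# orientation check: front rim line fit, divider line
m=vis&(Z>82)&(Z<91)&(abs(A)<65)&(abs(B+38)<10); P=W[m][:,:2]; c=P.mean(0); v=np.linalg.svd(P-c,full_matrices=False)[2][0]; print('div1 center',c,'dir',np.degrees(np.arctan2(v[1],v[0])))
m=vis&(Z>9)&(Z<16)&(abs(A)<55)&(abs(B)<33); P=W[m]; print('pad',len(P),np.percentile(A[m],[1,99]),np.percentile(B[m],[1,99]),np.median(P[:,2]))
m=vis&(Z>100)&(abs(A)<75)&(Z<260)&(np.hypot(X-592,Y+50)<45); P=W[m]; print('jar held pts',len(P), np.percentile(P[:,2],[1,99]))
T=r.inv().apply(W.reshape(-1,3)-p).reshape(W.shape)
im=z['im'].astype(int); yel=(im[...,0]>180)&(im[...,1]>150)&(im[...,2]<110)
m=yel&(T[...,2]>140)&(T[...,2]<185)&(abs(T[...,0])<40)&(abs(T[...,1])<40); print('lid pts',m.sum(),'tool z',np.percentile(T[m][:,2],[5,50,95]))
top=m&(T[...,2]<np.percentile(T[m][:,2],60)+2)
P=T[top]; print('top disc',cv2.minEnclosingCircle(P[:,:2].astype(np.float32)),P.mean(0), P.min(0),P.max(0))
# angle of lid + hasp
m=vis&(A>75)&(A<140)&(Z>110)&(Z<260); P=W[m]; c=P.mean(0); n=np.linalg.svd(P-c,full_matrices=False)[2][2]; print('lid n',n*np.sign(n[1]),c)
m=(A<-83)&(A>-160)&(Z>112)&(Z<205)&(abs(B)<20)
for zz in range(110,205,10):
    q=m&(Z>=zz)&(Z<zz+10)
    if q.sum(): print(zz,q.sum(),np.round([A[q].mean(),B[q].min(),B[q].max(),Z[q].mean()],1))
E
```

```text
[592.1726469  -50.13991439 442.82849626] [-1.79994417e+02  8.25287034e-03  1.76959332e+02]
div B [(-56, 39), (-54, 11), (-46, 102), (-44, 279), (-42, 277), (-40, 274), (-38, 276), (-36, 85), (30, 13), (32, 108), (34, 89), (36, 70), (38, 35), (40, 15)]
rim A [(-84, 27), (-82, 89), (-80, 239), (-78, 321), (-76, 348), (-74, 356), (-72, 329), (-64, 26), (-44, 27), (-36, 26), (-34, 26), (-24, 29), (-14, 29), (-6, 27), (-4, 27), (4, 27), (6, 26), (14, 28), (16, 27), (46, 26), (70, 156), (72, 423), (74, 369), (76, 347), (78, 281), (80, 321), (82, 34)]
rim B [(-122, 267), (-120, 352), (-118, 385), (-116, 487), (-114, 328), (-112, 54), (-110, 49), (-108, 44), (-106, 51), (-104, 55), (-102, 43), (-100, 42), (-98, 61), (-96, 46), (-94, 43), (-92, 43), (-90, 59), (-88, 46), (-86, 42), (-84, 38), (-82, 61), (-80, 43), (-78, 42), (-76, 41), (-74, 42), (-72, 62), (-70, 42), (-68, 43), (-66, 39), (-64, 44), (-62, 44), (-60, 57), (-58, 41), (-56, 43), (-54, 41), (-52, 45), (-50, 41), (-48, 39), (-46, 45), (-44, 44), (-42, 46), (-40, 39), (-38, 42), (-36, 44), (-34, 40), (-32, 55), (-30, 44), (-28, 44
[... 451 characters left out ...]
 [207.39479776 259.60815884]
lid pts 5313 tool z [160.73315074 161.69695375 162.6667473 ]
top disc ((-0.5431520938873291, 0.40642717480659485), 26.253238677978516) [  3.8633701    0.25853399 161.69908813] [-26.79074143 -24.86668248 159.54075723] [ 25.30033979  25.76447379 163.6349241 ]
lid n [0.04666242 0.97055599 0.23631269] [ 525.69946182 -158.7433637   205.52701781]
110 253 [-85.7 -20.   19.8 117.5]
120 331 [-91.2 -17.4  12.7 125.2]
130 368 [-97.7 -17.6  12.8 135.1]
140 357 [-104.2  -17.5   12.9  144.4]
150 263 [-111.1  -17.5   12.8  155.1]
160 440 [-117.8  -17.5   12.9  165.7]
170 553 [-124.1  -17.5   12.7  175.1]
180 791 [-131.8  -17.6   13.1  186. ]
190 69 [-135.4  -17.6   12.4  190.4]
```

Request:
servo_tool(
  series=[
    [0,0,0,0.2,0,1,0],
    [0,0,0,0,0,2.5,0],
    [0,0,0,0,0,2.5,0],
    [0,0,0,0,0,2.5,0],
    [0,0,0,0,0,2.5,0],
    [0,0,0,0,0,2.5,0],
    [0,0,0,0,0,1.5,0],
    [0,0,0,0,0,1,0],
    [0,0,0,0,0,0.5,0],
    [0,0,0,0,0,0,0],
  ],
)

```text
time_s: 10.15
ee_pos: [590.3, -50.4, 277.9]
ee_rot: [-180.0, 0.0, 176.9]
force: [-0.5, -0.3, -0.7]
gripper_width: 52.2
```

```bash
python3 - <<'E'
from h import *
im,d,W,s=shot('wrist','wrist5'); print(s['time_s'],np.round(s['ee_pos'],1),np.round(s['ee_rot'],2),s['gripper_width'],np.round(s['force'],1))
im,d,W,s=shot('scene','scene5')
save('scene5c',cv2.resize(im[120:320,160:440],None,fx=2.7,fy=2.7,interpolation=cv2.INTER_CUBIC))
E
```

```text
10.15 [590.3 -50.4 277.9] [-1.7999e+02  3.0000e-02  1.7693e+02] 52.165361316695545 [-0.5 -0.3 -0.7]
```

View pics/wrist5.png

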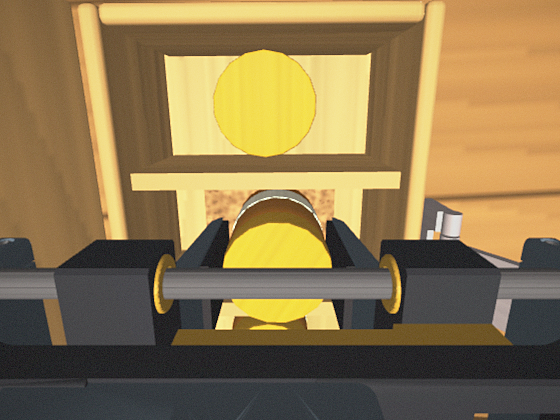

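View pics/scene5c.png

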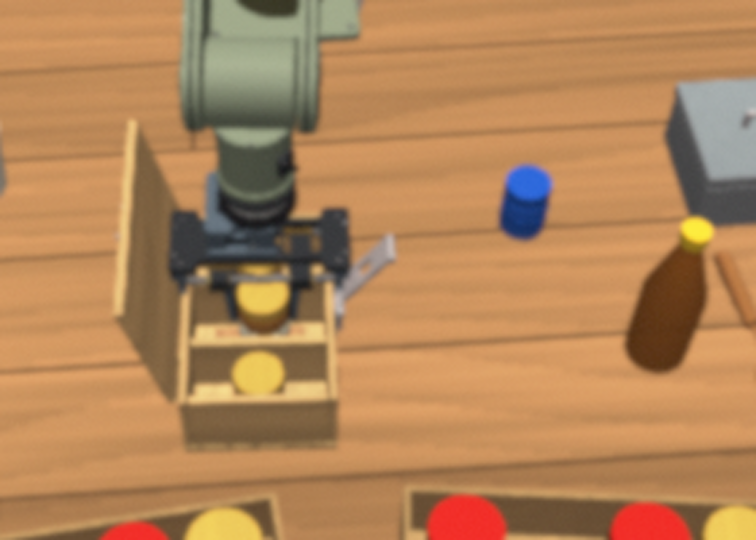

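```bash
python3 - <<'E'
from h import *
z=np.load('pics/wrist5.npz'); d=z['d']; W=cloud('wrist',d); p,r=pose()
T=r.inv().apply(W.reshape(-1,3)-p).reshape(W.shape); Z=W[...,2]; v,u=np.mgrid[0:420,0:560]
m=(Z>80)&(Z<91)&(v>150)&(v<200)&(u>130)&(u<400); P=T[m]; print('near div tool x',np.percentile(P[:,0],[1,5,50,95,99]),np.median(Z[m]))
m=(Z>80)&(Z<91)&(v>295)&(v<345)&(u>200)&(u<360); P=T[m]; print('far div',m.sum(),np.percentile(P[:,0],[1,5,50,95,99]) if m.sum() else '')
im=z['im'].astype(int); yel=(im[...,0]>180)&(im[...,1]>150)&(im[...,2]<110)
m=(T[...,2]>156)&(T[...,2]<168)&(abs(T[...,0])<35)&(abs(T[...,1])<30)&yel; P=T[m]; print('jar top',cv2.minEnclosingCircle(P[:,:2].astype(np.float32)),P[:,2].mean())
m=(T[...,2]>170)&(T[...,2]<236)&(T[...,0]>0)&(T[...,0]<32)&(abs(T[...,1])<20); P=T[m]; print('glass',m.sum(),P[:,0].max(), np.percentile(P[:,0],[90,99]))
m=(Z>104)&(u<110)&(Z<180); print('lid',m.sum(), np.nanmin(-T[m][:,1]) if m.sum() else '')
E
```

```text
near div tool x [29.59612892 33.96045279 38.93395502 43.52251746 52.90251142] 85.79765161513639
far div 857 [-55.3026727  -53.95971612 -41.27217727 -34.38511277 -33.78006667]
jar top ((-0.6160262227058411, 2.3180930614471436), 27.798519134521484) 161.66513312122578
glass 2001 27.275250666275973 [26.30422386 26.88814485]
lid 25171 42.518674878365566
```

Request:
servo_tool(
  series=[
    [0,0,0,0,0,0.8,0],
    [0,0,0,0,0,0.8,0],
    [0,0,0,0,0,0.5,0],
    [0,0,0,0,0,0.3,0],
    [0,0,0,0,0,0.2,0],
    [0,0,0,0,0,0.1,0],
    [0,0,0,0,0,0.1,0],
    [0,0,0,0,0,0,0],
    [0,0,0,0,0,0,0],
    [0,0,0,0,0,0,0],
  ],
)

```text
time_s: 11.5
ee_pos: [590.2, -50.3, 249.8]
ee_rot: [-180.0, 0.0, 176.9]
force: [-0.0, 0.4, -1.5]
gripper_width: 52.5
```

Request:
servo_tool(
  series=[
    [0,0,0,0,0,0.1,0],
    [0,0,0,0,0,0,0],
    [0,0,0,0,0,0,0],
    [0,0,0,0,0,0,0],
    [0,0,0,0,0,0,0],
    [0,0,0,0,0,0,0],
    [0,0,0,0,0,0,0],
    [0,0,0,0,0,0,0],
    [0,0,0,0,0,0,0],
    [0,0,0,0,0,0,0],
  ],
)

```text
time_s: 12.75
ee_pos: [590.2, -50.4, 248.7]
ee_rot: [-180.0, 0.0, 176.9]
force: [0.3, 0.3, -1.3]
gripper_width: 52.7
```

```bash
python3 - <<'E'
from h import *
im,d,W,s=shot('wrist','wrist6'); print(s['time_s'],np.round(s['ee_pos'],1),np.round(s['ee_rot'],2),s['gripper_width'],np.round(s['force'],1))
z=np.load('pics/wrist6.npz'); p,r=np.array(s['ee_pos']),Ro.from_euler('xyz',s['ee_rot'],degrees=True)
T=r.inv().apply(W.reshape(-1,3)-p).reshape(W.shape)
im=im.astype(int); yel=(im[...,0]>180)&(im[...,1]>150)&(im[...,2]<110)
m=(T[...,2]>150)&(T[...,2]<172)&(abs(T[...,0])<27)&(abs(T[...,1])<27)&yel; print('lid top tool z',np.median(T[m][:,2]),'world',np.median(W[m][:,2]), 'jar b lid', )
X,Y,Z=W[...,0],W[...,1],W[...,2]
m=yel&(Z>70)&(Z<95)&(X<550); print('jarb top z',np.median(Z[m]),m.sum())
E
```

```text
12.75 [590.2 -50.4 248.7] [-180.      0.    176.94] 52.68132531555472 [ 0.3  0.3 -1.3]
lid top tool z 161.66747488589448 world 87.06694775306677 jar b lid
jarb top z 83.1534025062825 12335
```

Request:
servo_tool(
  series=[
    [0,0,0,0,0,0.1,0],
    [0,0,0,0,0,0,0],
    [0,0,0,0,0,0,0.8],
    [0,0,0,0,0,0,0.8],
    [0,0,0,0,0,0,0.8],
    [0,0,0,0,0,0,0.8],
    [0,0,0,0,0,0,0.8],
    [0,0,0,0,0,-0.5,0.8],
    [0,0,0,0,0,-1,0.8],
    [0,0,0,0,0,-2,0.8],
  ],
)

```text
time_s: 14.05
ee_pos: [590.1, -50.3, 283.1]
ee_rot: [-180.0, -0.1, 176.9]
force: [0.1, -0.8, 0.4]
gripper_width: 73.0
```

```bash
python3 - <<'E'
from h import *
im,d,W,s=shot('wrist','wrist7'); print(s['time_s'],np.round(s['ee_pos'],1),np.round(s['ee_rot'],2),s['gripper_width'],np.round(s['force'],1))
im=im.astype(int); yel=(im[...,0]>180)&(im[...,1]>150)&(im[...,2]<110); X,Y,Z=W[...,0],W[...,1],W[...,2]
m=yel&(Z>70)&(Z<95)&(X<550); print('jarb top z',np.median(Z[m]),m.sum())
m=yel&(Z>70)&(Z<95)&(X>560)&(X<620); P=W[m]; print('jar top',np.percentile(P[:,2],[2,50,98]),cv2.minEnclosingCircle(P[:,:2].astype(np.float32)))
E
```

```text
14.05 [590.1 -50.3 283.1] [-1.8000e+02 -6.0000e-02  1.7693e+02] 72.98524123865853 [ 0.1 -0.8  0.4]
jarb top z 83.15229571241696 8182
jar top [84.76816564 86.07574147 87.34167548] ((567.3494873046875, -29.87067413330078), 59.76389694213867)
```

View pics/wrist7.png

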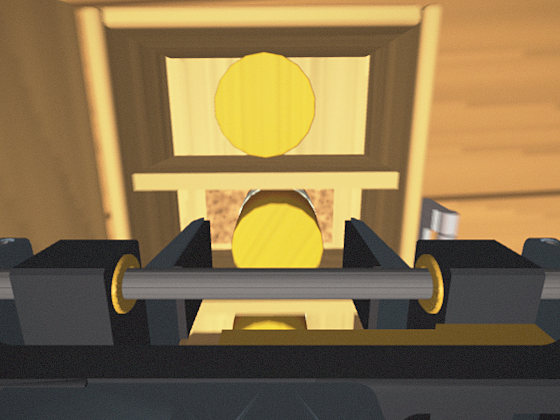

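Request:
servo_tool(
  series=[
    [0,0,0,0,0,-4,0.8],
    [0,0,0,0,0,-6,0.8],
    [0,0,0,0,0,-6,0],
    [0,0,0,0.2,-0.5,-4,0],
    [0,0,0,1.6,-4.2,0,0],
    [0,0,0,1.6,-4.2,0,0],
    [0,0,0,1.6,-4.2,0,0],
    [0,0,0,0,-4,0,0],
    [0,0,0,0,0,2,0],
    [0,0,0,0,0,2,0],
  ],
  newtons=20,
)

```text
time_s: 15.35
ee_pos: [530.8, -219.1, 442.7]
ee_rot: [-180.0, 0.1, 176.9]
force: [0.6, 0.5, -0.5]
gripper_width: 0.2
```

```bash
cat >> h.py <<'E'
C=np.array([590.,-56.5]); th_=np.radians(-93.0); EX=np.array([np.cos(th_),np.sin(th_)]); EY=np.array([-EX[1],EX[0]])
def toAB(p): q=np.asarray(p)[...,:2]-C; return np.stack([q@EX,q@EY],-1)
def AB(a,b,z): q=C+a*EX+b*EY; return np.array([q[0],q[1],z])
E
python3 - <<'E'
from h import *
s=env.state(); print(s['time_s'],np.round(s['ee_pos'],1),toAB(s['ee_pos']),s['gripper_width'],np.round(s['ee_rot'],2))
im,d,W,s=shot('scene','scene8'); save('scene8c',cv2.resize(im[100:320,140:440],None,fx=2.6,fy=2.6,interpolation=cv2.INTER_CUBIC))
im,d,W,s=shot('wrist','wrist8')
E
```

```text
15.35 [ 530.8 -219.1  442.7] [165.47288364 -50.59421544] 0.2275688261387434 [-1.7997e+02  7.0000e-02  1.7686e+02]
```

View pics/scene8c.png

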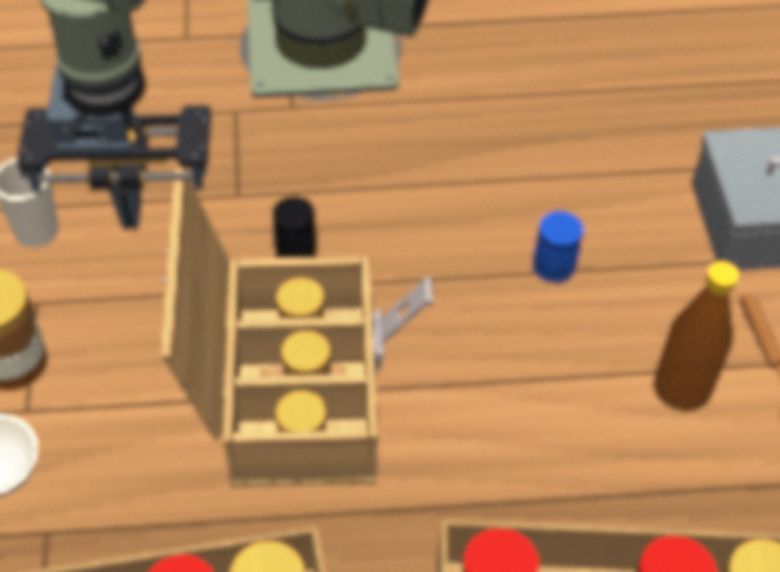

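View pics/wrist8.png

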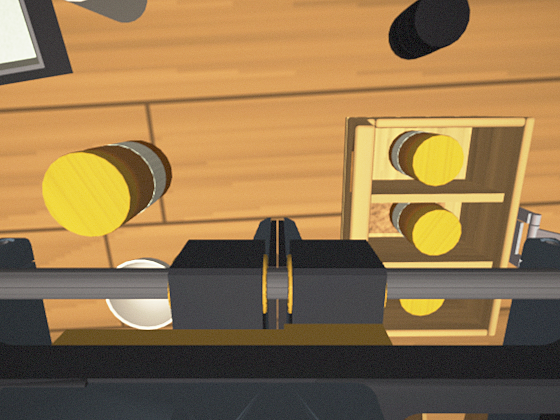

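```bash
python3 - <<'E'
from h import *
p=np.array(env.state()['ee_pos']); a0,b0=toAB(p); z0=p[2]
tg=[(155,z0-15),(146,z0-30)]
for A in (130,116,103.5): tg.append((A,z0-30))
H=np.array([80,100.5])
zt=z0-30-190.8
for i,th in enumerate(np.linspace(84,9,15)):
    t=np.radians(th); r=np.interp(th,[0,90],[100,zt-100.5])
    u=np.array([-np.cos(t),np.sin(t)]); n=np.array([np.sin(t),np.cos(t)])
    q=H+r*u+10*n; tg.append((q[0]+13.5,q[1]+190.8))
a,z=a0,z0
ca,cz=a0,z0
for i,(A,Z) in enumerate(tg):
    dy=round(-(A-ca)/10,1); dz=round(-(Z-cz)/10,1); ca-=dy*10; cz-=dz*10
    print(i,dy,dz,'-> A %.1f z %.1f'%(ca,cz))
E
```

```text
0 1.0 1.5 -> A 154.8 z 425.8
1 0.9 1.5 -> A 145.8 z 410.8
2 1.6 -0.0 -> A 129.8 z 410.8
3 1.4 -0.0 -> A 115.8 z 410.8
4 1.2 -0.0 -> A 103.8 z 410.8
5 1.3 0.1 -> A 90.8 z 409.8
6 1.1 0.2 -> A 79.8 z 407.8
7 1.0 0.3 -> A 69.8 z 404.8
8 1.0 0.3 -> A 59.8 z 401.8
9 1.0 0.5 -> A 49.8 z 396.8
10 0.9 0.6 -> A 40.8 z 390.8
11 0.8 0.6 -> A 32.8 z 384.8
12 0.8 0.7 -> A 24.8 z 377.8
13 0.7 0.7 -> A 17.8 z 370.8
14 0.6 0.8 -> A 11.8 z 362.8
15 0.5 0.9 -> A 6.8 z 353.8
16 0.5 0.9 -> A 1.8 z 344.8
17 0.3 0.9 -> A -1.2 z 335.8
18 0.3 0.9 -> A -4.2 z 326.8
19 0.1 1.0 -> A -5.2 z 316.8
```

Request:
servo_tool(
  series=[
    [0,0,0,0,1.0,1.5,0],
    [0,0,0,0,0.9,1.5,0],
    [0,0,0,0,1.6,0,0],
    [0,0,0,0,1.4,0,0],
    [0,0,0,0,1.2,0,0],
    [0,0,0,0,1.3,0.1,0],
    [0,0,0,0,1.1,0.2,0],
    [0,0,0,0,1.0,0.3,0],
    [0,0,0,0,1.0,0.3,0],
    [0,0,0,0,1.0,0.5,0],
  ],
)

```text
time_s: 16.7
ee_pos: [537.3, -102.9, 398.5]
ee_rot: [180.0, 0.0, 176.9]
force: [0.1, -1.8, 2.1]
gripper_width: 0.6
```

```bash
python3 - <<'E'
from h import *
s=env.state(); print(s['time_s'],np.round(s['ee_pos'],1),toAB(s['ee_pos']),np.round(s['force'],1),np.round(s['ee_rot'],2))
im,d,W,s=shot('scene','scene9'); save('scene9c',cv2.resize(im[100:320,140:440],None,fx=2.6,fy=2.6,interpolation=cv2.INTER_CUBIC))
E
```

```text
16.7 [ 537.3 -102.9  398.5] [ 49.09379355 -50.15642054] [ 0.1 -1.8  2.1] [1.7999e+02 1.0000e-02 1.7693e+02]
```

View pics/scene9c.png

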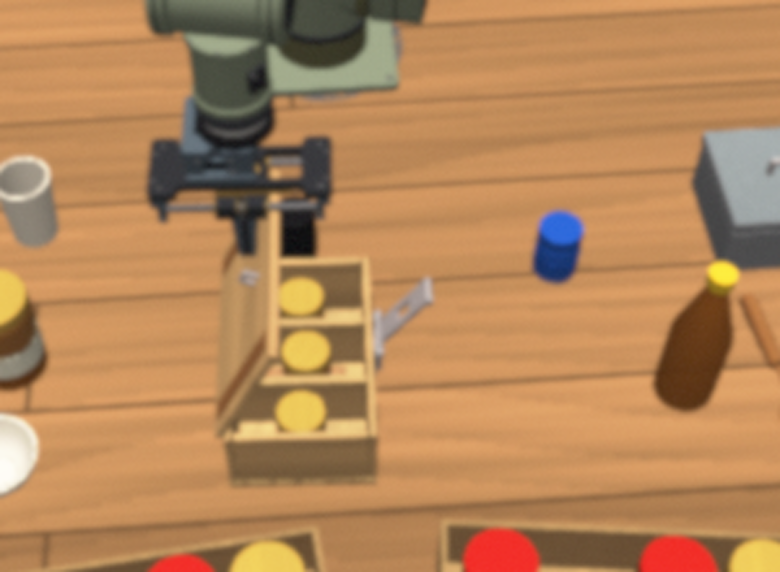

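Request:
servo_tool(
  series=[
    [0,0,0,0,0.9,0.6,0],
    [0,0,0,0,0.8,0.6,0],
    [0,0,0,0,0.8,0.7,0],
    [0,0,0,0,0.7,0.7,0],
    [0,0,0,0,0.6,0.8,0],
    [0,0,0,0,0.5,0.9,0],
    [0,0,0,0,0.5,0.9,0],
    [0,0,0,0,0.3,0.9,0],
    [0,0,0,0,0.3,0.9,0],
    [0,0,0,0,0.1,1.0,0],
  ],
)

```text
time_s: 18.0
ee_pos: [540.3, -48.4, 318.1]
ee_rot: [180.0, 0.0, 176.9]
force: [-0.1, 1.1, 1.8]
gripper_width: 0.4
```

```bash
python3 - <<'E'
from h import *
s=env.state(); print(s['time_s'],np.round(s['ee_pos'],1),toAB(s['ee_pos']),np.round(s['force'],1),np.round(s['ee_rot'],2))
im,d,W,s=shot('scene','scene10'); save('scene10c',cv2.resize(im[100:320,140:440],None,fx=2.6,fy=2.6,interpolation=cv2.INTER_CUBIC))
im,d,W,s=shot('wrist','wrist10')
E
```

```text
18.0 [540.3 -48.4 318.1] [ -5.44192793 -50.10216504] [-0.1  1.1  1.8] [179.99   0.   176.94]
```

View pics/scene10c.png

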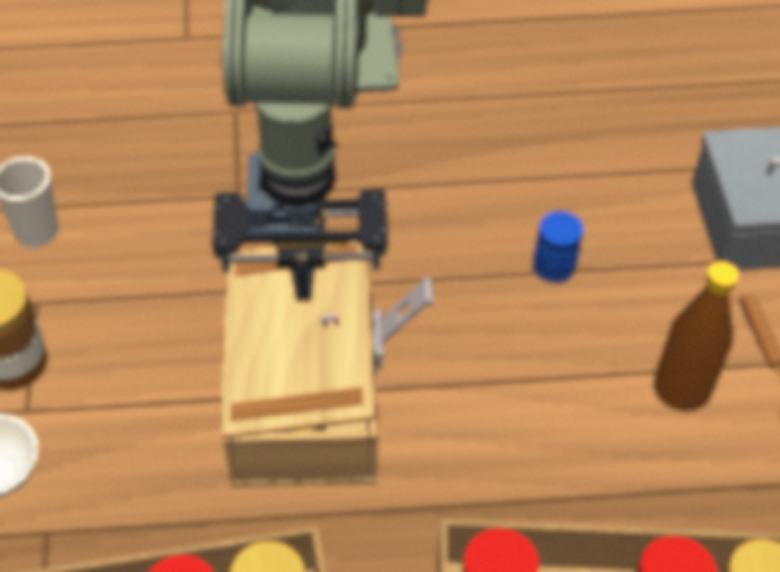

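View pics/wrist10.png

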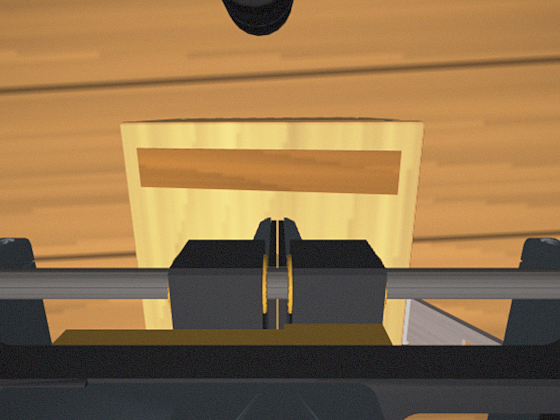

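Request:
servo_tool(
  series=[
    [0,0,0,0,0.2,0.5,0],
    [0,0,0,0,0.2,0.5,0],
    [0,0,0,0,0.1,0.3,0],
    [0,0,0,0,0,0.2,0],
    [0,0,0,0,0,0.1,0],
    [0,0,0,0,0,0.1,0],
    [0,0,0,0,0,0.1,0],
    [0,0,0,0,0,0,0],
    [0,0,0,0,0,0,0],
    [0,0,0,0,0,0,0],
  ],
)

```text
time_s: 19.35
ee_pos: [540.5, -43.5, 301.6]
ee_rot: [180.0, 0.0, 176.9]
force: [-0.9, 1.2, 5.7]
gripper_width: 0.6
```

```bash
python3 - <<'E'
from h import *
im,d,W,s=shot('wrist','wrist11'); print(s['time_s'],np.round(s['ee_pos'],1),toAB(s['ee_pos']),np.round(s['force'],1),np.round(s['ee_rot'],2))
Z=W[...,2]; ab=toAB(W); v,u=np.mgrid[0:420,0:560]
m=(v<215)&(abs(ab[...,0])<70)&(ab[...,1]>-118)&(ab[...,1]<-60)&(Z>80)
P=np.column_stack([ab[m],Z[m]]); G=np.column_stack([P[:,:2],np.ones(len(P))]); c=np.linalg.lstsq(G,P[:,2],rcond=None)[0]; print('lid plane slopes',c, 'deg',np.degrees(np.arctan(c[:2])))
E
```

```text
19.35 [540.5 -43.5 301.6] [-10.38176506 -50.14246408] [-0.9  1.2  5.7] [1.7998e+02 4.0000e-02 1.7693e+02]
lid plane slopes [ 1.62239652e-04 -1.41878696e-03  1.09913614e+02] deg [ 0.00929565 -0.08129045]
```

Request:
servo_tool(
  series=[
    [0,0,0,0,0,0.1,0],
    [0,0,0,0,0,0.1,0],
    [0,0,0,0,0,0,0],
    [0,0,0,0,0,0,0],
    [0,0,0,0,0,0,0],
    [0,0,0,0,0,0,0],
    [0,0,0,0,0,0,0],
    [0,0,0,0,0,0,0],
    [0,0,0,0,0,0,0],
    [0,0,0,0,0,0,0],
  ],
)

```text
time_s: 20.65
ee_pos: [540.3, -43.5, 301.4]
ee_rot: [180.0, 0.1, 176.9]
force: [-5.0, 2.4, 17.4]
gripper_width: 0.7
```

Request:
servo_tool(
  series=[
    [0,0,0,0,0,-3,0],
    [0,0,0,0,0,-5,0],
    [0,0,0,-1,0,-3,0],
    [0,0,0,-1,4,0,0],
    [0,0,0,-1,4.2,0,0],
    [0,0,0,-1,4.2,0,0],
    [0,0,0,-1,4.1,0,0],
    [0,0,0,0,0,2,0],
    [0,0,0,0,0,2,0],
    [0,0,0,0,0,0,0],
  ],
)

```text
time_s: 21.9
ee_pos: [598.8, 118.4, 366.8]
ee_rot: [-179.9, -0.2, 176.9]
force: [0.4, -0.6, -0.4]
gripper_width: 0.3
```

```bash
python3 - <<'E'
from h import *
im,d,W,s=shot('wrist','wrist12'); print(s['time_s'],np.round(s['ee_pos'],1),toAB(s['ee_pos']),np.round(s['force'],1),np.round(s['ee_rot'],2))
im2,d2,W2,s2=shot('scene','scene12'); save('scene12c',cv2.resize(im2[100:320,140:440],None,fx=2.6,fy=2.6,interpolation=cv2.INTER_CUBIC))
Wt=W; ab=toAB(W); Z=W[...,2]
m=(ab[...,0]<-84)&(ab[...,0]>-160)&(abs(ab[...,1])<25)&(Z>112)&(Z<205)
for zz in range(110,205,10):
    q=m&(Z>=zz)&(Z<zz+10)
    if q.sum()>3: print(zz,q.sum(),np.round([ab[q][:,0].mean(),ab[q][:,1].min(),ab[q][:,1].max(),Z[q].mean()],1))
im,d,W,s=shot('top','top12'); ab=toAB(W); Z=W[...,2]
m=(abs(ab[...,0])<70)&(abs(ab[...,1])<110)&(Z>90)&(Z<122); P=np.column_stack([ab[m],Z[m]]); G=np.column_stack([P[:,:2],np.ones(len(P))]); c=np.linalg.lstsq(G,P[:,2],rcond=None)[0]; print('lid plane',c,'deg',np.degrees(np.arctan(c[:2])),len(P))
save('top12c',cv2.resize(im[90:260,200:400],None,fx=3.5,fy=3.5,interpolation=cv2.INTER_CUBIC))
E
```

```text
21.9 [598.8 118.4 366.8] [-175.1332394    -0.33929848] [ 0.4 -0.6 -0.4] [-179.92   -0.24  176.95]
110 408 [-86.9 -25.   24.9 116.8]
120 181 [-92.1 -15.6  14.3 125.1]
130 209 [-98.6 -15.6  15.  135.1]
140 318 [-105.6  -15.6   14.7  144.4]
150 169 [-111.9  -15.8   14.2  154.8]
160 198 [-118.7  -15.8    7.8  165.5]
170 165 [-124.9  -15.8   -1.   174.7]
180 229 [-134.6  -16.    -9.6  185.7]
190 12 [-136.5  -15.7  -12.9  190.4]
lid plane [-7.53324694e-04  9.90318934e-06  1.10583920e+02] deg [-0.04316232  0.00056741] 6076
```

View pics/wrist12.png

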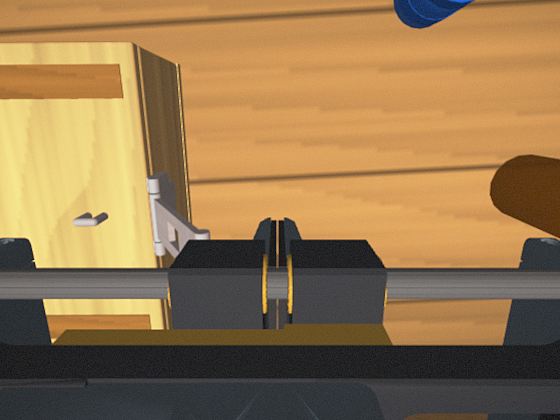

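View pics/scene12c.png

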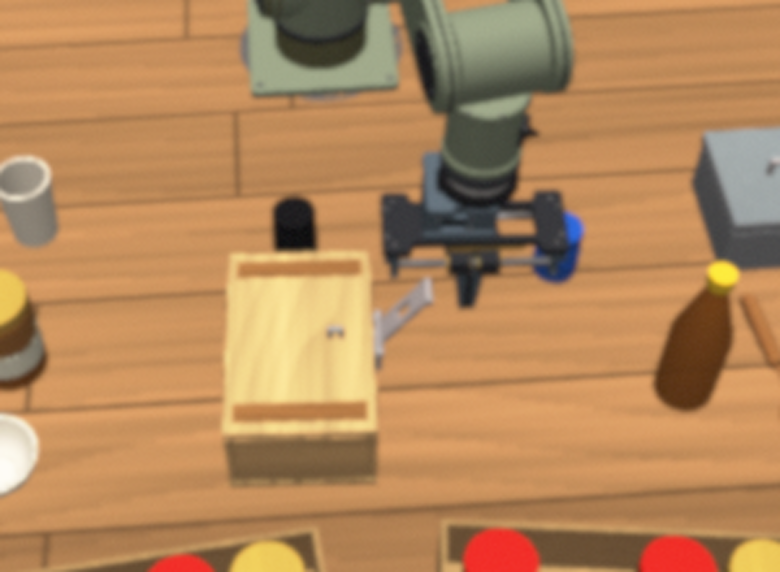

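View pics/top12c.png

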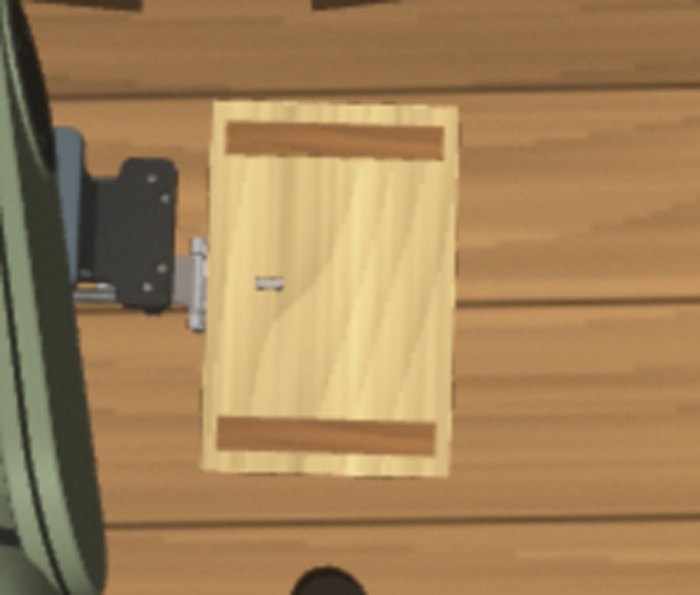

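```bash
python3 - <<'E'
from h import *
p=np.array(env.state()['ee_pos']); a0,b0=toAB(p); z0=p[2]; print(a0,b0,z0)
tg=[(-162,z0),(-150,z0),(-138,z0),(-126,z0),(-114,z0),(-103,z0)]
Hh=np.array([-86,114.]); zt=z0-190.8
r90=zt-114
for ph in np.linspace(84,6,14):
    t=np.radians(ph); r=np.interp(ph,[0,20,90],[83,82,r90])
    u=np.array([np.cos(t),np.sin(t)]); n=np.array([-np.sin(t),np.cos(t)])
    q=Hh+r*u+3*n; tg.append((q[0]-8,q[1]+190.8))
ca,cz=a0,z0
for i,(A,Z) in enumerate(tg):
    dy=round(-(A-ca)/10,1); dz=round(-(Z-cz)/10,1); ca-=dy*10; cz-=dz*10
    print(i,dy,dz,'-> A %.1f z %.1f tip %.1f'%(ca,cz,cz-190.8))
E
```

```text
-175.0629420940777 0.3331909245611789 369.5458450649881
0 -1.3 -0.0 -> A -162.1 z 369.5 tip 178.7
1 -1.2 -0.0 -> A -150.1 z 369.5 tip 178.7
2 -1.2 -0.0 -> A -138.1 z 369.5 tip 178.7
3 -1.2 -0.0 -> A -126.1 z 369.5 tip 178.7
4 -1.2 -0.0 -> A -114.1 z 369.5 tip 178.7
5 -1.1 -0.0 -> A -103.1 z 369.5 tip 178.7
6 -1.3 -0.1 -> A -90.1 z 370.5 tip 179.7
7 -0.7 -0.1 -> A -83.1 z 371.5 tip 180.7
8 -0.8 0.0 -> A -75.1 z 371.5 tip 180.7
9 -0.7 0.1 -> A -68.1 z 370.5 tip 179.7
10 -0.8 0.2 -> A -60.1 z 368.5 tip 177.7
11 -0.7 0.2 -> A -53.1 z 366.5 tip 175.7
12 -0.7 0.4 -> A -46.1 z 362.5 tip 171.7
13 -0.7 0.4 -> A -39.1 z 358.5 tip 167.7
14 -0.6 0.5 -> A -33.1 z 353.5 tip 162.7
15 -0.6 0.6 -> A -27.1 z 347.5 tip 156.7
16 -0.6 0.7 -> A -21.1 z 340.5 tip 149.7
17 -0.4 0.8 -> A -17.1 z 332.5 tip 141.7
18 -0.3 0.8 -> A -14.1 z 324.5 tip 133.7
19 -0.2 0.8 -> A -12.1 z 316.5 tip 125.7
```

Request:
servo_tool(
  series=[
    [0,0,0,0,-1.3,0,0],
    [0,0,0,0,-1.2,0,0],
    [0,0,0,0,-1.2,0,0],
    [0,0,0,0,-1.2,0,0],
    [0,0,0,0,-1.2,0,0],
    [0,0,0,0,-1.1,0,0],
    [0,0,0,0,-1.3,-0.1,0],
    [0,0,0,0,-0.7,-0.1,0],
    [0,0,0,0,-0.8,0,0],
    [0,0,0,0,-0.7,0.1,0],
  ],
)

```text
time_s: 23.3
ee_pos: [593.5, 11.2, 369.7]
ee_rot: [-180.0, -0.0, 176.9]
force: [-0.2, 1.1, -0.9]
gripper_width: 0.7
```

```bash
python3 - <<'E'
from h import *
im,d,W,s=shot('wrist','wrist13'); print(s['time_s'],np.round(s['ee_pos'],1),toAB(s['ee_pos']),np.round(s['force'],1),np.round(s['ee_rot'],2))
im2,d2,W2,s2=shot('scene','scene13'); save('scene13c',cv2.resize(im2[140:280,200:380],None,fx=4,fy=4,interpolation=cv2.INTER_CUBIC))
E
```

```text
23.3 [593.5  11.2 369.7] [-6.77657205e+01 -4.60924869e-02] [-0.2  1.1 -0.9] [-180.     -0.    176.94]
```

View pics/scene13c.png

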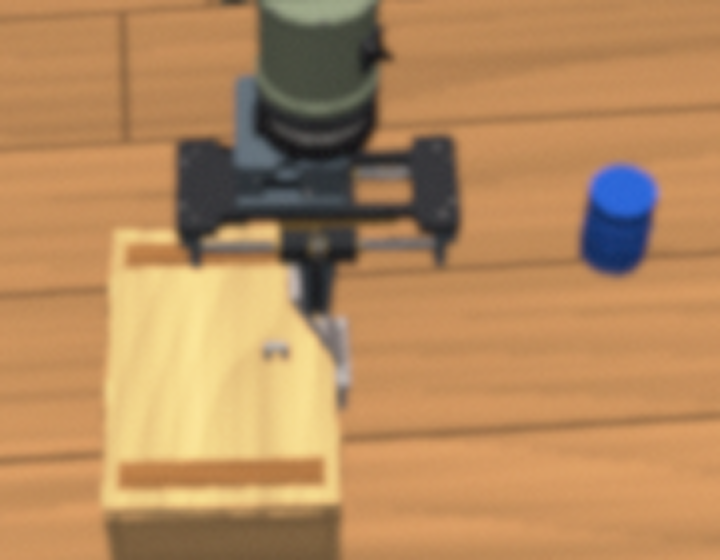

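View pics/wrist13.png

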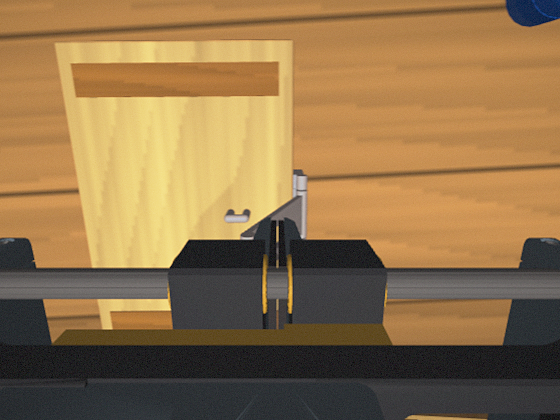

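Request:
servo_tool(
  series=[
    [0,0,0,0,-0.8,0.2,0],
    [0,0,0,0,-0.7,0.2,0],
    [0,0,0,0,-0.7,0.4,0],
    [0,0,0,0,-0.7,0.4,0],
    [0,0,0,0,-0.6,0.5,0],
    [0,0,0,0,-0.6,0.6,0],
    [0,0,0,0,-0.6,0.7,0],
    [0,0,0,0,-0.6,0.8,0],
    [0,0,0,0,-0.5,0.8,0],
    [0,0,0,0,-0.3,0.8,0],
  ],
)

```text
time_s: 24.65
ee_pos: [590.2, -49.3, 315.0]
ee_rot: [179.9, -0.0, 176.9]
force: [0.5, 2.3, -0.4]
gripper_width: 0.6
```

```bash
python3 - <<'E'
from h import *
im,d,W,s=shot('wrist','wrist14'); print(s['time_s'],np.round(s['ee_pos'],1),toAB(s['ee_pos']),np.round(s['force'],1),np.round(s['ee_rot'],2))
im2,d2,W2,s2=shot('scene','scene14'); save('scene14c',cv2.resize(im2[140:280,200:380],None,fx=4,fy=4,interpolation=cv2.INTER_CUBIC))
E
```

```text
24.65 [590.2 -49.3 315. ] [-7.24077619 -0.16139928] [ 0.5  2.3 -0.4] [ 1.7994e+02 -2.0000e-02  1.7691e+02]
```

View pics/scene14c.png

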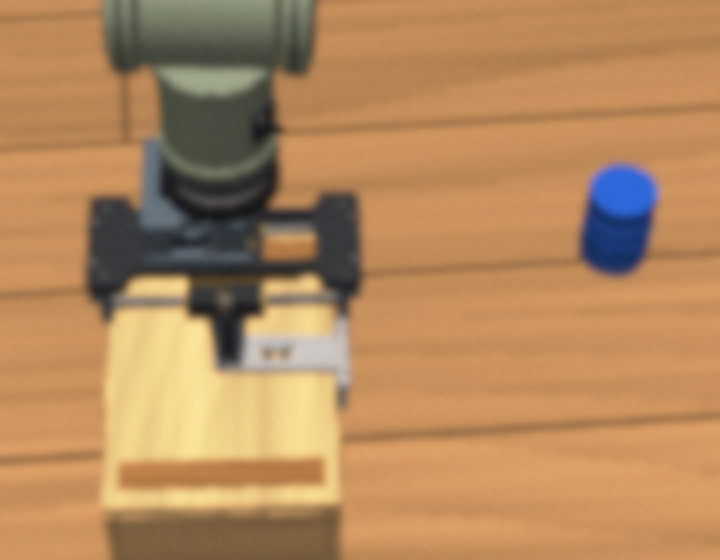

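View pics/wrist14.png

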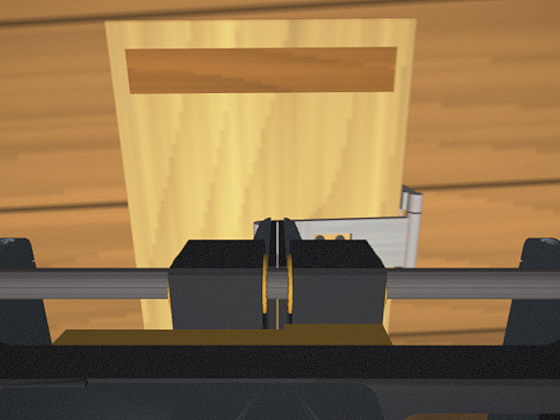

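Request:
servo_tool(
  series=[
    [0,0,0,0,0,0.3,0],
    [0,0,0,0,0,0.2,0],
    [0,0,0,0,0,0.1,0],
    [0,0,0,0,0,0.1,0],
    [0,0,0,0,0,0.1,0],
    [0,0,0,0,0,0,0],
    [0,0,0,0,0,0,0],
    [0,0,0,0,0,0,0],
    [0,0,0,0,0,0,0],
    [0,0,0,0,0,0,0],
  ],
)

```text
time_s: 26.0
ee_pos: [590.5, -48.9, 308.9]
ee_rot: [180.0, 0.1, 176.9]
force: [-0.5, 1.8, 5.6]
gripper_width: 0.2
```

Request:
servo_tool(
  series=[
    [0,0,0,0,0,0.1,0],
    [0,0,0,0,0,0.1,0],
    [0,0,0,0,0,0,0],
    [0,0,0,0,0,0,0],
    [0,0,0,0,0,0,0],
    [0,0,0,0,0,0,0],
    [0,0,0,0,0,0,0],
    [0,0,0,0,0,0,0],
    [0,0,0,0,0,0,0],
    [0,0,0,0,0,0,0],
  ],
)

```text
time_s: 27.25
ee_pos: [590.7, -48.4, 307.5]
ee_rot: [179.9, 0.2, 176.9]
force: [-0.3, 4.1, 8.5]
gripper_width: 0.4
```

Request:
servo_tool(
  series=[
    [0,0,0,0,0,0.1,0],
    [0,0,0,0,0,0.1,0],
    [0,0,0,0,0,0,0],
    [0,0,0,0,0,0,0],
    [0,0,0,0,0,0,0],
    [0,0,0,0,0,0,0],
    [0,0,0,0,0,0,0],
    [0,0,0,0,0,0,0],
    [0,0,0,0,0,0,0],
    [0,0,0,0,0,0,0],
  ],
)

```text
time_s: 28.5
ee_pos: [590.8, -48.3, 306.8]
ee_rot: [179.9, 0.3, 176.9]
force: [-3.2, 5.2, 14.7]
gripper_width: 0.8
```

```bash
python3 - <<'E'
from h import *
im,d,W,s=shot('wrist','wrist15'); print(s['time_s'],np.round(s['ee_pos'],1),toAB(s['ee_pos']),np.round(s['force'],1),np.round(s['ee_rot'],2))
ab=toAB(W); Z=W[...,2]
for a in range(-88,0,6):
    q=(ab[...,0]>=a)&(ab[...,0]<a+6)&(ab[...,1]<-9)&(ab[...,1]>-14)&(Z>105)&(Z<140)
    if q.sum()>3: print(a,q.sum(),np.round(np.percentile(Z[q],[10,50,90]),1))
q=(abs(ab[...,0])<60)&(ab[...,1]<-30)&(ab[...,1]>-60)&(Z>100)&(Z<125); print('lid z',np.median(Z[q]))
save('wrist15c',cv2.resize(im[170:300,200:440],None,fx=3.3,fy=3.3,interpolation=cv2.INTER_CUBIC))
E
```

```text
28.5 [590.8 -48.3 306.8] [-8.27042347  0.32100393] [-3.2  5.2 14.7] [179.85   0.26 176.91]
-88 108 [114.9 116.7 117.9]
-82 91 [114.2 115.1 115.8]
-76 92 [114.3 115.1 115.7]
-70 97 [114.2 114.9 115.8]
-64 94 [114.2 115.  115.9]
-58 96 [114.3 115.1 115.7]
-52 92 [114.3 115.1 115.9]
-46 92 [114.3 115.  115.7]
-40 91 [114.3 115.  115.9]
-34 94 [114.2 114.9 115.7]
-28 95 [114.  115.  115.8]
-22 38 [114.  114.7 115.6]
-10 18 [114.1 114.7 115.4]
-4 4 [118.6 119.4 119.7]
lid z 109.63622664131609
```

View pics/wrist15c.png

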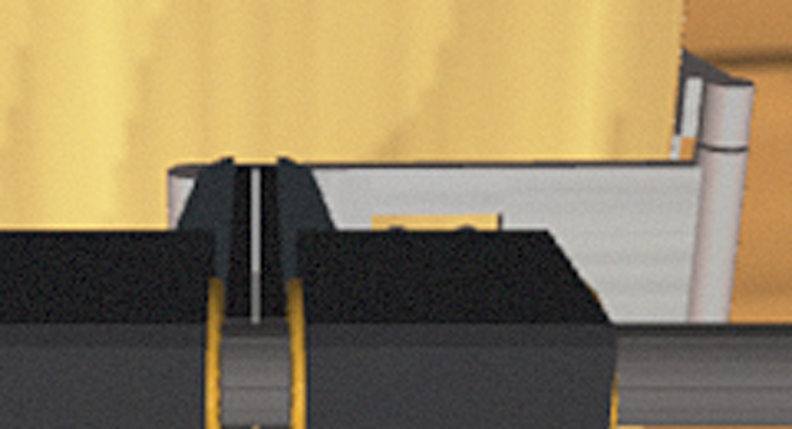

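Request:
servo_tool(
  series=[
    [0,0,0,0,0,-0.3,0],
    [0,0,0,0,0,-1,0],
    [0,0,0,0,0,-3,0],
    [0,0,0,0,0,-4,0],
    [0,0,0,2,0,-4,0],
    [0,0,0,4,0,-2,0],
    [0,0,0,4,0,0,0],
    [0,0,0,4,0,0,0],
    [0,0,0,0,0,0,0],
    [0,0,0,0,0,0,0],
  ],
)

```text
time_s: 29.8
ee_pos: [450.8, -42.1, 447.1]
ee_rot: [-180.0, 0.1, 176.9]
force: [0.4, -0.0, 0.0]
gripper_width: 0.2
```

```bash
python3 - <<'E'
from h import *
s=env.state(); print(s['time_s'],np.round(s['ee_pos'],1),np.round(s['force'],1))
for cam in ['top','scene']:
    im,d,W,s=shot(cam,cam+'16'); ab=toAB(W); Z=W[...,2]
    if cam=='top': save('top16c',cv2.resize(im[90:260,200:400],None,fx=3.5,fy=3.5,interpolation=cv2.INTER_CUBIC))
    else: save('scene16c',cv2.resize(im[140:280,160:430],None,fx=2.9,fy=2.9,interpolation=cv2.INTER_CUBIC))
    m=(abs(ab[...,0])<70)&(abs(ab[...,1])<75)&(abs(ab[...,1])>20)&(Z>90)&(Z<125); P=np.column_stack([ab[m],Z[m]])
    if len(P)>50:
        G=np.column_stack([P[:,:2],np.ones(len(P))]); c=np.linalg.lstsq(G,P[:,2],rcond=None)[0]; print(cam,'lid plane',np.round(c,4),'deg',np.degrees(np.arctan(c[:2])),len(P))
    m=(ab[...,0]>-80)&(ab[...,0]<-2)&(abs(ab[...,1])<14)&(abs(ab[...,1])>8)&(Z>100)&(Z<150); P=np.column_stack([ab[m],Z[m]])
    if len(P)>10:
        c=np.polyfit(P[:,0],P[:,2],1); print(cam,'hasp slope deg',np.degrees(np.arctan(c[0])),'z at -40',np.polyval(c,-40),len(P))
    X,Y=W[...,0],W[...,1]
    for n,c0,zl,zh,R in [('bigjar',(521,-393),118,132,60),('bottle',(615,378),203,218,40),('blue',(428.5,261),70,82,45),('black',(379,-54.6),66,82,45),('bowl',(678,-409),38,52,70),('cup',(309,-406),92,108,60)]:
        m=(np.hypot(X-c0[0],Y-c0[1])<R)&(Z>zl)&(Z<zh); P=W[m]
        z0=np.load(f'pics/{cam}0.npz'); W0=cloud(cam,z0['d']); m0=(np.hypot(W0[...,0]-c0[0],W0[...,1]-c0[1])<R)&(W0[...,2]>zl)&(W0[...,2]<zh); P0=W0[m0]
        if len(P)>5 and len(P0)>5: print(cam,n,np.round(P.mean(0)-P0.mean(0),2),len(P),len(P0))
E
```

```text
29.8 [450.8 -42.1 447.1] [ 0.4 -0.   0. ]
top lid plane [-1.700000e-03 -6.000000e-04  1.103931e+02] deg [-0.09728498 -0.03554964] 3026
top hasp slope deg -0.30515346406857474 z at -40 115.94067146560492 187
top bigjar [ 0.07 -0.05  0.12] 1085 1084
top bottle [-0.07  0.03  0.09] 188 189
top blue [ 0.03 -0.1  -0.01] 399 399
top bowl [ 1.    0.59 -0.  ] 311 302
top cup [-0.9  -0.43 -0.29] 221 212
scene lid plane [-2.500000e-03  1.000000e-03  1.091895e+02] deg [-0.14265165  0.05680241] 1586
scene hasp slope deg 0.30840314757091425 z at -40 114.5131901732678 86
scene bigjar [-0.21  0.04  0.11] 510 514
scene bottle [0.6  0.02 0.01] 93 90
scene blue [0.05 0.45 0.23] 173 169
scene black [-0.06  0.05 -0.28] 188 184
scene bowl [ 0.6  -1.69  0.18] 188 195
scene cup [ 3.05  2.4  -0.  ] 90 86
```

View pics/top16c.png

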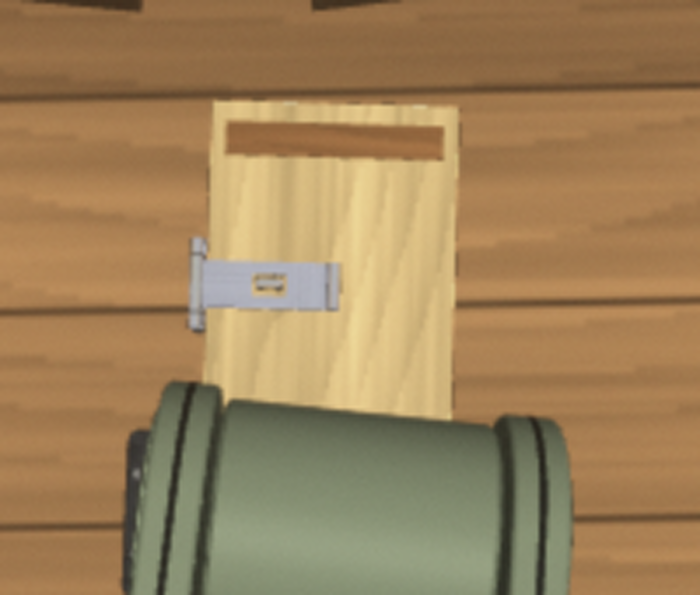

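View pics/scene16c.png

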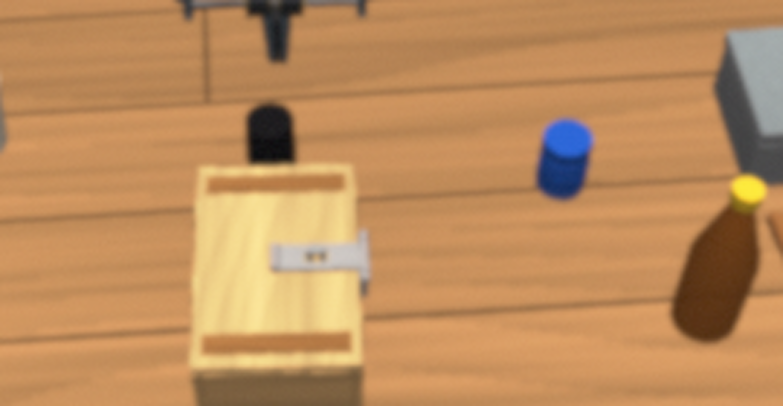

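```bash
python3 - <<'E'
from h import *
a=np.load('pics/scene0.npz')['im'].astype(int); b=np.load('pics/scene16.npz')['im'].astype(int)
for n,(u,v) in {'cup':(150,177),'bowl':(137,275)}.items():
    D=abs(a-b).max(-1)[v-25:v+25,u-22:u+22]; print(n,D.mean(),(D>40).sum())
s=env.state(); print(s['time_s'],np.round(s['ee_pos'],1),np.round(s['force'],1),np.round(s['qvel'],2))
env.job_done()
E
```

```text
cup 2.215 0
bowl 2.190909090909091 0
29.9 [451.4 -42.1 446.7] [-0.4 -0.4 -0.4] [ 0.01  0.51 -0.09  0.1   0.22  0.  ]
the job is handed in; nothing more can be done
```

The job is done and was handed in at about 30 s of the 72 s. The small amber jar stands on the pad in the middle compartment, the lid is shut, and the hasp lies flat with the catch through its slot.

- **Jar:** after I let go, its top measured about 87 mm above the table, which is right for standing upright on the pad. The other two jars were also standing just before the lid closed; I could not see inside afterwards.
- **Lid:** the last checks put it within about 0.15° of level at about 110 mm. Pressing on it met firm contact at 17 N.
- **Hasp:** it measured flat to within about 0.3°, which is camera noise, since the top and scene views disagree in sign. I pressed it down with about 15 N.
- **Bystanders:** the big jar, bottle and blue look-alike stayed put in both views, and the black look-alike in the scene view. The cup and bowl rim measurements differed by up to about 4 mm, but comparing the pictures pixel by pixel showed neither had moved.
- **Arm:** it is clear of everything.

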